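Lay up the plating tray

ROBOT

A 6-joint arm with a two-finger parallel gripper is mounted at the origin on a cart in front of the work surface, level with it; the furniture and walls round the work are solid. World frame = base frame: x ahead of the robot, y to its left, z up, the work surface at z = 0. Lengths are in m, angles in rad, forces in N, time in s.
With the tool pointing down it reaches from about 0.275 to 0.825 m from the base axis. Payload 4.9 kg.
Tool frame: the origin (TCP) lies midway between the tips of the shut fingers; the grasp point (between the pads) lies 19 mm behind it; z points along the fingers, y is the direction in which the jaws open and shut (so a half turn about z gives the same grasp; the last joint's range is limited). The gripper opens to 85 mm and grips with 20 to 120 N. Pads are 22 mm wide; open, the fingers measure 114 mm over their backs; the gripper's body (76 mm by 85 mm) begins 54 mm behind the grasp point. The pads swing forward as they close: fully open they stand 13 mm farther back than shut.
Start: joints at [1.166, 0.326, -0.193, 1.052, 0, 1.437], TCP at [0.147, 0.53, 0.21] pointing down, gripper open.
Joint ranges: [-2.65, 2.65], [-0.97, 1.79], [-1.3, 1.35], [-1.93, 2.1], [-1.47, 1.37], [-3.14, 3.14]. Speed limits (rad/s): [2.57, 2.57, 3.14, 3.14, 3.14, 3.14].

INTERFACE

Orientations are given as a rotation vector (axis times angle).
In Python, from plant import arm gives the robot as it stands. The module is installed in compiled form; this text tells all that it offers.
- The arm moves only by the tool send_rows, never from a script. Its arguments are lists of equal length, an entry for each row: "travel": the shift along the tool's x, y, z in mm, a list of three; "spin": the turn about the tool's z in degrees; "gripper": the closure, from 0 (fully open) to 1 (shut). In form: {"travel": [[dx, dy, dz], ...], "spin": [spin, ...], "gripper": [gripper, ...]}. A call has 1 to 12 rows; each row shifts and turns the pose as measured when the row begins, along the tool's axes as they then stand; what a row does not reach is not made up. A row lasts 1/8 s, in which the tool goes at most 62.5 mm and 10.7 degrees, less where a joint would pass 70% of its speed; a pose out of reach is approached as far as the arm can. A call is refused whole if a number of a shift passes 62.5 or a number of a turn 10.7, either way. A call with a gripper value outside its range is refused whole. The fingers move at their own pace and stop on an object; "newtons" is the grip in N (left out, the last holds). Time passes only in rows, so rows that do not move let the fingers close. It gives the time, the measured TCP pose, the force and the opening at its end, in the units of the state.
- arm.get_state(): the state, without advancing time (a new reading comes with each control period).
- arm.get_image(name): name is "scene" or "top" or "wrist"; returns a dict with "color" (384x512x3 uint8, red, green, blue), "range_z" (384x512 float32, m along the optical axis (not along the pixel's ray), 0 where there is no reading), "mtx" (3x3 intrinsics, pixels), "distortion" ([k1, k2, p1, p2, k3] as OpenCV has them; the pictures are not rectified), "cam_to_world" (4x4, takes a point from camera to world coordinates). Camera axes: x right, y down, z forward; pixel columns grow to the right and rows downward; lengths in m; the calibration is good to about 2 mm. A picture is of the moment at which its call begins.
- arm.sign_off(): hands the job in, once; it reports no verdict.
Trained networks look in a picture, given as the dict that the camera call returned (one of the last four; its "shot" number tells which), for a name from the list of things; names that differ only in an ending like _2 or _b are one class to them, and where a whole thing is asked for, a point or a joint stands for the part that bears it (a point fixed in the world has none). Each returns a list of dicts, best first, with "p" (0 to 1); they miss things now and then, are a little off and sometimes report something else, mostly with a low value. They report only what shows in the picture. A call takes as long as a camera call. They do not tell look-alikes from the thing itself.
- arm.recognise(picture, name): "pixel" ([column, row] in pixels, amid what is visible of it).
The state is a dict: "time": time; "qpos": joint angles; "joint_vel": joint speeds; "joint_efforts": joint torques, N m; "ee_pos": TCP position; "ee_rot": TCP orientation; "contact_force": force on the tool from outside, world axes, zero at the start; "ft_torque": the same for the moment, N m; "opening": opening from 0.0 (shut) to 1.0 (fully open).
Only numpy, scipy, OpenCV 4.12 (cv2) and the standard library are available. Lean on these libraries where they do the work, as an engineer would, in place of code of your own. Each camera call takes 0.05 s, during which the arm holds its last target. There are 200 camera calls.

TASK

Lay up the steel tray for the next culture from the things at the front of the desk: put the brown bottle in the wide socket, the small red-capped bottle in the narrow socket, the petri dish with red agar flat on the seat between the four pins and the red-and-white marker lengthwise in its cradle, each sitting fully down in its place. Keep bottles and dish upright and set them down rather than drop them. Leave the blue-capped bottle and the dish with pale agar where they are: they are not for this culture.

Things in the scene. Friction and masses are not known exactly. Their poses are not given: they have to be found in the camera images.
- brown_bottle_center (a point): Brown glass bottle with a white screw cap, standing upright, round, 62 mm across and 150 mm tall (the straight body up to about 100 mm, then the shoulder and a 37 mm cap), 0.2 to 0.4 kg. The point is its centre, on its axis 75 mm above its base; z points up along its axis. Grasp the body from above, below the shoulder.
- red_cap_bottle_center (a point): Small white bottle with a red screw cap, standing upright, round, 40 mm across and 85 mm tall (body up to about 60 mm, then shoulder and 26 mm cap), 0.1 to 0.25 kg. The point is its centre, on its axis 42.5 mm above its base; z points up.
- red_plate_center (a point): Round petri dish with red agar and its lid on, lying flat, 58 mm across and 15 mm high, 30 g. The point is its centre, half-way up (7.5 mm above its underside); z points up.
- marker_center (a point): Felt marker with a red cap and a white barrel, lying flat, 135 mm long, 17 mm wide, 16 mm high, 20 g. The point is its middle, half-way up (8 mm above its underside); y runs along its length, z up. It may lie either way round in the cradle.
- blue_cap_bottle_center (a point): Look-alike, not for the tray: white bottle with a blue screw cap, round, 50 mm across, 115 mm tall, standing upright. The point is its centre, 57.5 mm above its base. (Mind the monitor behind the right part of the desk: it stands askew, its nearest corner, lower edge at a height of about 100 mm, is at about x = 0.53, y = -0.29 m; pass in front of it.)
- pale_plate_center (a point): Look-alike, not for the tray: petri dish with pale yellow-beige agar, the same size as the red one (58 mm across, 15 mm high). The point is its centre, half-way up.
- large_socket: Grey-teal insert fixed in a steel tray (168 x 290 mm, 13 high, fixed), 88 x 88 x 24 mm; round bore 75 mm wide, 18 deep, dark floor 6 mm above the underside, 3 mm chamfer: for the brown bottle. Origin: centre of underside (4 mm above desk), on the bore axis; z up, y along the row of three square inserts (92 mm apart, order varies), x away from the marker cradle.
- small_socket: Insert like the large socket, 88 x 88 x 24 mm, but with a narrow round bore 53 mm wide, 18 deep, floor 6 mm above the underside, 3 mm chamfer: for the red-capped bottle. Origin at the centre of its underside, on the bore axis; axes as for the large socket.
- plate_seat: Insert 88 x 88 mm with a round pedestal 52 mm wide, top 22 mm above the underside, and four steel pins (8 mm thick, 35 mm high) at x, y = +-28 mm: the dish lies on the pedestal between the pins (71 mm clear across diagonals). Gaps of 48 mm between pins on all four sides let fingers in. Origin at the centre of its underside; axes as for the large socket.
- marker_cradle: Insert 52 x 168 mm, in front of and parallel to the row, 82 mm from its line: two saddles, 30 mm long, centred at y = +-45 mm, each a trough 31 mm wide, floor 22 mm above the underside, walls to 34 mm; end stops 152 mm apart; 60 mm open between the saddles for fingers. The marker lies along it, in both. Origin at the centre of its underside (4 mm above desk); y lengthwise.
Things that resemble listed ones, but are neither listed nor needed, are in the scene too. Leave any orange look-alike of the part that bears marker_center alone.

How it is judged:
By the outcome, as a careful person would: the job done as asked, in the order asked, and still so for the second after the job is handed in, with the robot touching nothing.
It also fails if it takes over 112 s, if anything falls off the work surface, if the arm or the gripper's body presses on something with over 40 N, if the wrist force passes 120 N, or if a joint passes its speed limit or range.

## Working session

There is one attempt and no reset: what is moved stays moved. The work goes in short steps, Python scripts to look and compute and a tool call to move; the robot and the scene stay as the last step left them, time stands still between calls to the robot, and variables do not carry over. Pictures are saved under pics/ and viewed, about 12 in all and at most 16, crops included, and the job is handed in when it is done.

Besides the shell and the picture viewer there is one more tool, called after "Emit:" as name([rows], argument=value, ...), one row to a line, values as JSON. send_rows: Moves the arm, as the interface text tells. Its arguments: {"type":"object","properties":{"travel":{"type":"array"},"spin":{"type":"array"},"gripper":{"type":"array"},"newtons":{"type":"number"}},"required":["travel","spin","gripper"]}

```bash
mkdir -p pics
cat > h.py <<'E'
import numpy as np, cv2
from plant import arm
from scipy.spatial.transform import Rotation as R
def save(im,name,crop=None,scale=1):
    c=im["color"][:,:,::-1]
    if crop: c=c[crop[1]:crop[3],crop[0]:crop[2]]
    cv2.imwrite("pics/"+name,cv2.resize(c,None,fx=scale,fy=scale,interpolation=cv2.INTER_CUBIC))
def ray(im,px):
    u=cv2.undistortPoints(np.array([[px]],float),im["mtx"],im["distortion"])[0,0]
    return np.array([u[0],u[1],1.0])
def pt(im,px,w=2):
    c,r=int(round(px[0])),int(round(px[1]))
    d=im["range_z"][max(0,r-w):r+w+1,max(0,c-w):c+w+1]; d=d[d>0]
    if len(d)==0: return None
    z=np.median(d); p=ray(im,px)*z
    return (im["cam_to_world"]@np.r_[p,1])[:3]
def cloud(im):
    h,w=im["range_z"].shape
    g=np.stack(np.meshgrid(np.arange(w),np.arange(h)),-1).reshape(-1,1,2).astype(float)
    u=cv2.undistortPoints(g,im["mtx"],im["distortion"])[:,0]
    z=im["range_z"].reshape(-1,1)
    P=np.c_[u*z,z]; W=P@im["cam_to_world"][:3,:3].T+im["cam_to_world"][:3,3]
    W[z[:,0]<=0]=np.nan
    return W.reshape(h,w,3)
def atz(im,px,z):
    d=im["cam_to_world"][:3,:3]@ray(im,px); o=im["cam_to_world"][:3,3]
    return o+d*(z-o[2])/d[2]
NAMES="brown_bottle_center red_cap_bottle_center red_plate_center marker_center blue_cap_bottle_center pale_plate_center large_socket small_socket plate_seat marker_cradle".split()
E
python3 - <<'E'
from h import *
np.set_printoptions(precision=4,suppress=True)
s=arm.get_state(); print(s["time"],s["ee_pos"],s["ee_rot"],s["opening"])
ims=[arm.get_image(n) for n in("scene","top")]
for n,im in zip(("scene","top"),ims):
    save(im,n+"1.png",scale=1.5)
    print(n,im["cam_to_world"][:3,3])
    for k in NAMES:
        for d in arm.recognise(im,k)[:4]:
            if d["p"]>.2: print(" ",k,np.round(d["pixel"]),round(d["p"],2),pt(im,d["pixel"]))
E
```

```text
0.0 [0.1469 0.5294 0.2094] [-0.424  -3.1124  0.0026] 1.0013751389750631
scene [-0.2705 -0.6362  1.2658]
  brown_bottle_center [314. 252.] 0.83 [ 0.4126 -0.2482  0.1015]
  red_cap_bottle_center [196. 163.] 0.49 [0.4399 0.4186 0.0619]
  blue_cap_bottle_center [340. 277.] 0.56 [ 0.4135 -0.3639  0.077 ]
  pale_plate_center [369. 286.] 0.71 [ 0.4888 -0.4421  0.0119]
  large_socket [273. 204.] 0.94 [0.532  0.048  0.0116]
  small_socket [290. 219.] 0.72 [ 0.5221 -0.0513  0.0117]
  plate_seat [253. 196.] 0.66 [0.5031 0.1308 0.0213]
  marker_cradle [254. 215.] 0.87 [0.4401 0.0638 0.0113]
top [0.2562 0.1271 1.2965]
  brown_bottle_center [367. 222.] 0.89 [ 0.4277 -0.2205  0.123 ]
  red_cap_bottle_center [185. 204.] 0.53 [0.4481 0.4142 0.0771]
  red_plate_center [216. 215.] 0.59 [0.4267 0.3105 0.015 ]
  marker_center [111. 196.] 0.69 [0.4667 0.7127 0.0111]
  blue_cap_bottle_center [401. 226.] 0.5 [ 0.4289 -0.3472  0.0955]
  pale_plate_center [410. 214.] 0.48 [ 0.4874 -0.4132  0.0151]
  large_socket [293. 194.] 0.59 [0.5282 0.0291 0.0115]
  large_socket [265. 195.] 0.26 [0.5133 0.1334 0.0257]
  small_socket [318. 197.] 0.83 [ 0.5265 -0.0653  0.0105]
  plate_seat [264. 193.] 0.78 [0.5221 0.1382 0.0258]
  marker_cradle [284. 215.] 0.87 [0.4486 0.0576 0.0103]
```

View pics/top1.png

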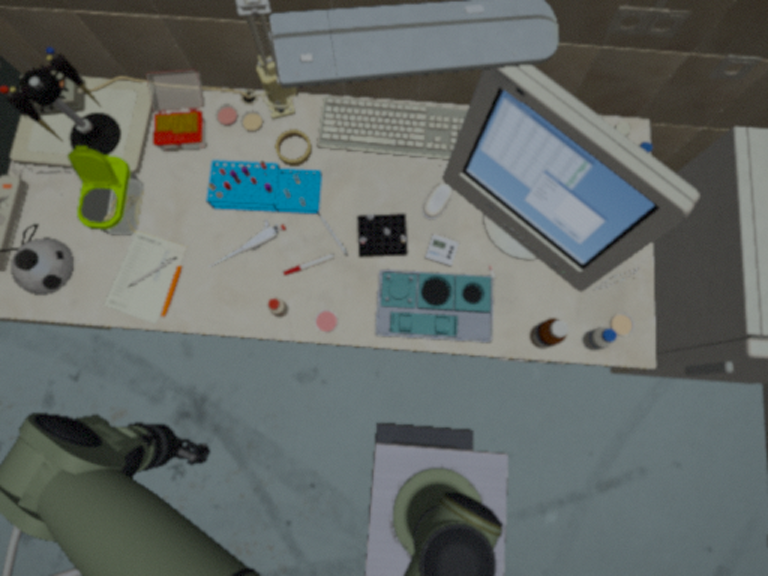

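View pics/scene1.png

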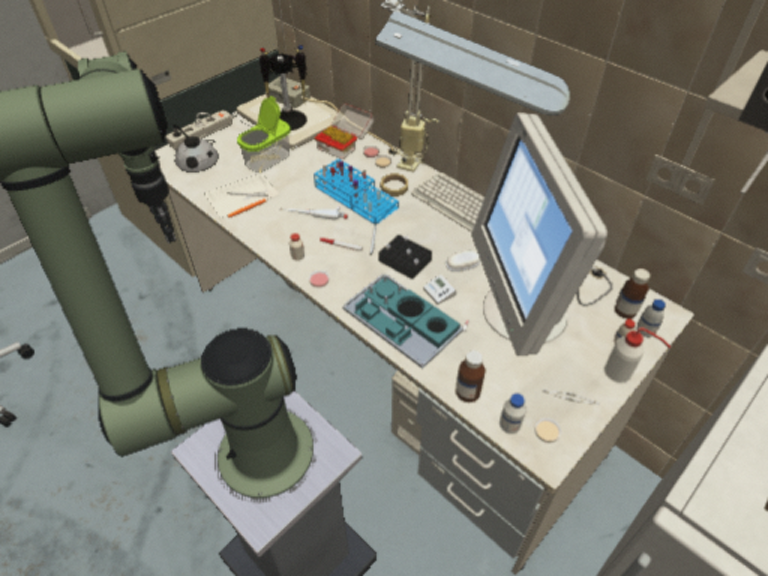

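Top view (shown pixels/1.5): the red/white marker is at (206,176) and the orange decoy at (115,194). The red dish is at (217,214), with pink dishes far back at (151,77). The brown bottle is at (366,221), with a second brown one at the back right. The red-cap bottle is at (185,204). The tray runs seat, wide socket, narrow socket from left to right. Next I'll measure these from both point clouds.

Run:
```python
from h import *
from scipy.optimize import least_squares
np.set_printoptions(precision=4,suppress=True)
ims={n:arm.get_image(n) for n in("scene","top")}
C={n:cloud(im) for n,im in ims.items()}
def near(n,c,r,z0,z1):
    W=C[n].reshape(-1,3); m=(np.hypot(W[:,0]-c[0],W[:,1]-c[1])<r)&(W[:,2]>z0)&(W[:,2]<z1); return W[m],ims[n]["color"].reshape(-1,3)[m]
for k,c,rad,zt in(("brown",(.42,-.225),.031,.095),("redcap",(.445,.416),.02,.058),("redplate",(.427,.31),.029,.015),("blue",(.42,-.35),.025,.075),("pale",(.487,-.42),.029,.015)):
    for n in C:
        P,_=near(n,c,rad+.025,.25*zt,zt)
        f=least_squares(lambda q:np.hypot(P[:,0]-q[0],P[:,1]-q[1])-rad,c,loss="soft_l1",f_scale=.002).x if rad not in(.029,) else P[:,:2].mean(0)
        T,_=near(n,c,rad+.025,.006,.2)
        print(k,n,len(P),f,"top z pct",np.percentile(T[:,2],[50,95,99]), "topmean",T[T[:,2]>np.percentile(T[:,2],95)-.008].mean(0))
# desk height
for n in C:
    W=C[n].reshape(-1,3); m=(abs(W[:,0]-.43)<.03)&(abs(W[:,1]-.2)<.05); print(n,"desk z",np.median(W[m,2]))
# marker: red/white pixels near
p=pt(ims["top"],(206,176)); print("marker px",p)
for n in C:
    P,c=near(n,p[:2],.09,.006,.03); 
    q=P[:,:2]; r=cv2.minAreaRect((q*1000).astype(np.float32)); print(n,len(q),"rect",r,"z",np.percentile(P[:,2],[50,90,98]))
    m=(c[:,0].astype(int)-c[:,1]>60); print(" red end",P[m].mean(0), "all",P.mean(0))
# tray inserts teal pixels
for n in C:
    c=ims[n]["color"].astype(int).reshape(-1,3); W=C[n].reshape(-1,3)
    m=(c[:,1]-c[:,0]>20)&(abs(W[:,0]-.49)<.1)&(abs(W[:,1]-.04)<.17)&(W[:,2]>.02)
    P=W[m]; print(n,m.sum(),cv2.minAreaRect((P[:,:2]*1000).astype(np.float32)), "z",np.percentile(P[:,2],[10,50,90,98]))
```

```text
brown scene 198 [ 0.4365 -0.2305] top z pct [0.0991 0.1519 0.1536] topmean [ 0.4345 -0.2322  0.1503]
brown top 105 [ 0.4369 -0.2332] top z pct [0.1086 0.1519 0.1541] topmean [ 0.4365 -0.2326  0.15  ]
redcap scene 67 [0.4529 0.4262] top z pct [0.0531 0.0864 0.0882] topmean [0.4516 0.4252 0.0848]
redcap top 41 [0.4538 0.4243] top z pct [0.0628 0.0868 0.0883] topmean [0.4529 0.4234 0.0849]
redplate scene 101 [0.4241 0.3025] top z pct [0.0148 0.0194 0.0214] topmean [0.4305 0.3058 0.0155]
redplate top 113 [0.4295 0.3077] top z pct [0.0154 0.0195 0.0207] topmean [0.4324 0.306  0.0157]
blue scene 138 [ 0.4341 -0.358 ] top z pct [0.0779 0.1155 0.118 ] topmean [ 0.4325 -0.358   0.1134]
blue top 88 [ 0.4358 -0.3564] top z pct [0.0831 0.1172 0.12  ] topmean [ 0.4359 -0.3555  0.115 ]
pale scene 176 [ 0.4756 -0.432 ] top z pct [0.0131 0.0171 0.0186] topmean [ 0.478  -0.4311  0.0136]
pale top 129 [ 0.4816 -0.426 ] top z pct [0.0144 0.019  0.0204] topmean [ 0.481  -0.4304  0.0149]
scene desk z -0.0030831723318750504
top desk z -0.00011898934035325937
marker px [0.5734 0.363  0.0122]
scene 108 rect ((565.9951171875, 356.3684387207031), (158.34347534179688, 158.48399353027344), 81.87950897216797) z [0.0119 0.0184 0.0208]
 red end [0.55   0.4038 0.0135] all [0.5702 0.366  0.0121]
top 144 rect ((588.3697509765625, 356.07769775390625), (133.85435485839844, 135.97682189941406), 69.92655944824219) z [0.0133 0.0178 0.0201]
 red end [0.5542 0.404  0.0152] all [0.5737 0.3635 0.0132]
scene 827 ((494.67156982421875, 31.11688232421875), (150.854248046875, 256.8459167480469), 0.8858702778816223) z [0.0228 0.0273 0.0339 0.0388]
top 1057 ((497.0298156738281, 33.04420471191406), (149.2539520263672, 256.9229736328125), 1.2335418462753296) z [0.0235 0.0272 0.0329 0.0398]
```

```bash
cat > plan.py <<'E'
import sys; from h import *
# python3 plan.py x y z [jawdeg]  -> tool-frame delta
a=[float(v) for v in sys.argv[1:]]
def jaw(Rm): return np.degrees(np.arctan2(Rm[1,1],Rm[0,1]))
def show(a):
    s=arm.get_state(); Rm=R.from_rotvec(s["ee_rot"]).as_matrix(); p=np.array(s["ee_pos"])
    d=Rm.T@(np.array(a[:3])-p)*1000
    j=jaw(Rm); sp=0
    if len(a)>3: sp=-((a[3]-j+90)%180-90)
    n=int(max(np.ceil(np.linalg.norm(d)/55),np.ceil(abs(sp)/10)))
    n=max(n,1)
    print("t",round(s["time"],2),"pos",np.round(p,4),"jaw",round(j,1),"tilt",np.round(Rm[:,2],3),"open",round(s["opening"],3),"F",np.round(s["contact_force"],1),"j6",round(s["qpos"][5],2))
    print("delta mm",np.round(d,1),"spin",round(sp,1),"rows",n)
    if abs(sp)>1:
        M=Rm.copy()
        for i in range(n):
            print(np.round(M.T@(np.array(a[:3])-p)*1000/n,1).tolist(),round(sp/n,1))
            M=M@R.from_euler("z",sp/n,degrees=True).as_matrix()
    elif n>1: print("per row",np.round(d/n,1))
if a: show(a)
E
python3 plan.py .4365 -.232 .24
```

```text
t 1.2 pos [0.1471 0.53   0.2102] jaw 74.5 tilt [ 0. -0. -1.] open 1.004 F [-0.2 -0.8  0.2] j6 1.44
delta mm [-482.7 -656.8  -29.8] spin 0 rows 15
per row [-32.2 -43.8  -2. ]
```

Emit:
send_rows([
  [-30,-42,-4],
  [-32,-44,-4],
  [-32,-44,-4],
  [-32,-44,-4],
  [-32,-44,-4],
  [-32,-44,-4],
  [-32,-44,-4],
  [-32,-44,-4],
  [-32,-44,0],
  [-32,-44,0],
  [-32,-44,0],
  [-32,-44,0],
], spin=[0,0,0,0,0,0,0,0,0,0,0,0], gripper=[0,0,0,0,0,0,0,0,0,0,0,0], newtons=60)

```text
time: 2.7
ee_pos: [0.384, -0.0933, 0.2457]
ee_rot: [0.41, 3.101, 0.006]
contact_force: [1.7, 0.2, 0.2]
opening: 0.997
```

```bash
python3 plan.py .4365 -.232 .24 60
```

```text
t 2.7 pos [ 0.384  -0.0933  0.2457] jaw 74.9 tilt [ 0.014  0.002 -1.   ] open 0.997 F [1.7 0.2 0.2] j6 -0.17
delta mm [ -86.7 -120.3    6.2] spin 14.9 rows 3
[-28.9, -40.1, 2.1] 5.0
[-32.3, -37.4, 2.1] 5.0
[-35.4, -34.5, 2.1] 5.0
```

Emit:
send_rows([
  [-29,-40,2],
  [-32,-37,2],
  [-30,-30,2],
  [0,0,0],
], spin=[5,5,5,0], gripper=[0,0,0,0])

```text
time: 3.2
ee_pos: [0.4352, -0.2342, 0.2402]
ee_rot: [0.833, 3.012, 0.008]
contact_force: [-0.5, 1.4, 0.4]
opening: 0.999
```

```bash
python3 plan.py .4365 -.232 .24 60
python3 - <<'E'
from h import *
im=arm.get_image("wrist"); save(im,"w1.png"); print(im["cam_to_world"].round(3))
for k in NAMES[:1]+NAMES[4:5]:
    for d in arm.recognise(im,k)[:2]: print(k,d["pixel"],d["p"],pt(im,d["pixel"]))
W=cloud(im).reshape(-1,3); m=(np.hypot(W[:,0]-.4365,W[:,1]+.232)<.06)&(W[:,2]>.12)
print(m.sum(),W[m].mean(0),np.percentile(W[m,2],[50,95]))
t=m&(W[:,2]>.145); print(cv2.minEnclosingCircle((W[t,:2]*1000).astype(np.float32)))
E
```

```text
t 3.2 pos [ 0.4352 -0.2342  0.2402] jaw 59.1 tilt [ 0.017  0.001 -1.   ] open 0.999 F [-0.5  1.4  0.4] j6 -0.11
delta mm [0.  2.6 0.2] spin -0.9 rows 1
[[ 0.513  0.818  0.26   0.371]
 [ 0.858 -0.492 -0.145 -0.197]
 [ 0.01   0.298 -0.955  0.404]
 [ 0.     0.     0.     1.   ]]
brown_bottle_center [458.4, 45.3] 0.61 [0.44412002 0.03224182 0.0266748 ]
brown_bottle_center [258.6, 170.6] 0.6 [ 0.42592334 -0.22388559  0.15112507]
blue_cap_bottle_center [166.8, 218.3] 0.98 [ 0.43313313 -0.34345314  0.09214523]
31829 [ 0.42796978 -0.22427983  0.32322339] [0.33846658 0.3548747 ]
((436.4869689941406, -231.9874267578125), 59.99753189086914)
```

View pics/w1.png

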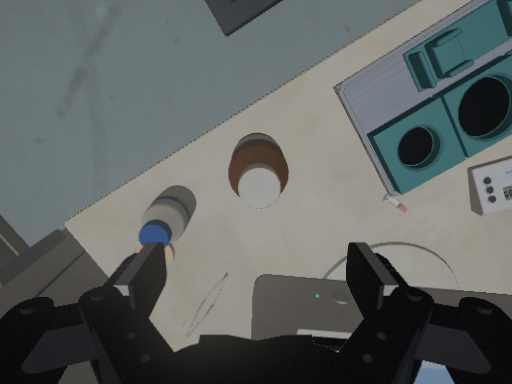

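The wrist view shows the brown bottle's cap at (259,186), the blue-cap bottle at (155,235), the monitor corner at (258,285) and the tray bores at (418,147) and (485,106).

```bash
python3 - <<'E'
from h import *
im=arm.get_image("wrist"); W=cloud(im)
print("cap",atz(im,(259.5,186.5),.15), pt(im,(259.5,186.5)))
print("small",atz(im,(418,147),.025),"large",atz(im,(485,106),.025))
m=(np.hypot(W[:,:,0]-.4365,W[:,:,1]+.232)<.05)&(W[:,:,2]>.142)&(W[:,:,2]<.16); ys,xs=np.nonzero(m)
print("cap mean",W[m].mean(0),xs.mean(),ys.mean(),cv2.minEnclosingCircle((W[m][:,:2]*1000).astype(np.float32)))
E
python3 plan.py .4355 -.232 .079
```

```text
cap [ 0.43752687 -0.22707254  0.15      ] [ 0.43727293 -0.22694804  0.15095107]
small [ 0.52798839 -0.04709278  0.025     ] large [0.5230525  0.04246042 0.025     ]
cap mean [ 0.43815812 -0.23098043  0.15087717] 255.98451794510908 189.5207600281492 ((439.1320495605469, -231.40390014648438), 18.68818473815918)
t 3.4 pos [ 0.4341 -0.2305  0.2407] jaw 59.4 tilt [ 0.016  0.002 -1.   ] open 1.003 F [-0.6 -0.6 -0.2] j6 -0.11
delta mm [  0.2  -2.2 161.7] spin 0 rows 3
per row [ 0.1 -0.7 53.9]
```

Emit:
send_rows([
  [0,0,45],
  [0,0,45],
  [0,0,40],
  [0,0,0],
], spin=[0,0,0,0], gripper=[0,0,0,0])

```text
time: 3.9
ee_pos: [0.4371, -0.2262, 0.1107]
ee_rot: [0.813, 3.014, 0.008]
contact_force: [0.7, 0.4, 0.2]
opening: 1.004
```

```bash
python3 plan.py .4375 -.231 .080
```

```text
t 3.9 pos [ 0.4371 -0.2262  0.1107] jaw 59.8 tilt [ 0.021 -0.    -1.   ] open 1.004 F [0.7 0.4 0.2] j6 -0.11
delta mm [-2.2 -4.3 30.7] spin 0 rows 1
```

Emit:
send_rows([
  [-2,-4,20],
  [0,0,10],
  [0,0,0],
  [0,0,0],
  [0,0,0],
  [0,0,0],
  [0,0,0],
], spin=[0,0,0,0,0,0,0], gripper=[0,0,0,0.6,0.6,0.6,0.6])

```text
time: 4.78
ee_pos: [0.4417, -0.2314, 0.0881]
ee_rot: [0.804, 3.006, 0.002]
contact_force: [0.2, -0.7, -2.9]
opening: 0.705
```

```bash
python3 plan.py .4375 -.231 .080
```

```text
t 4.78 pos [ 0.4417 -0.2314  0.0881] jaw 60.1 tilt [ 0.029 -0.007 -1.   ] open 0.705 F [ 0.2 -0.7 -2.9] j6 -0.12
delta mm [ 4.  -1.8  7.9] spin 0 rows 1
```

Emit:
send_rows([
  [0,0,0],
  [0,0,0],
  [4,-1,5],
  [0,0,0],
  [0,0,0],
], spin=[0,0,0,0,0], gripper=[0,0,0,0,0])

```text
time: 5.4
ee_pos: [0.4376, -0.2303, 0.0827]
ee_rot: [0.804, 3.006, 0.002]
contact_force: [0.1, 0.3, 0.1]
opening: 1.0
```

```bash
python3 plan.py .4375 -.231 .080
python3 - <<'E'
from h import *
im=arm.get_image("wrist"); save(im,"w2.png",(100,50,450,384),1.5)
W=cloud(im)
m=(np.hypot(W[:,:,0]-.4365,W[:,:,1]+.232)<.05)&(W[:,:,2]>.142)&(W[:,:,2]<.16)
print("cap mean",W[m].mean(0),cv2.minEnclosingCircle((W[m][:,:2]*1000).astype(np.float32)))
E
```

```text
t 5.4 pos [ 0.4376 -0.2303  0.0827] jaw 60.0 tilt [ 0.03  -0.007 -1.   ] open 1.0 F [0.1 0.3 0.1] j6 -0.12
delta mm [-0.2 -0.7  2.7] spin 0 rows 1
cap mean [ 0.43348308 -0.22939985  0.15024953] ((428.2962951660156, -226.63287353515625), 48.574485778808594)
```

View pics/w2.png

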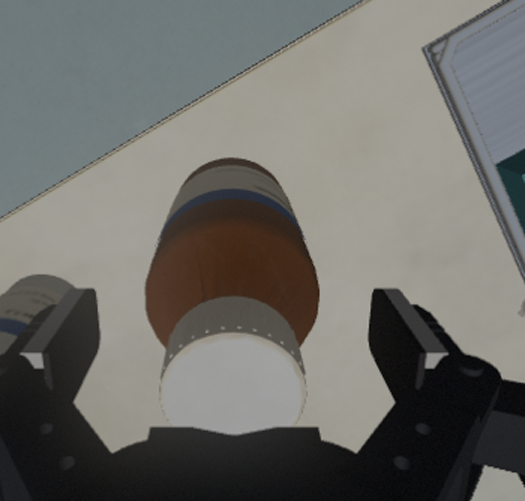

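The wrist crop shows the bottle at (232,290), centred between the fingers at (98,300) and (370,300), and clear of the gripper's body. I'll go slightly lower and grip.

Emit:
send_rows([
  [0,0,4],
  [0,0,0],
  [0,0,0],
  [0,0,0],
  [0,0,0],
  [0,0,0],
], spin=[0,0,0,0,0,0], gripper=[0,0.6,0.6,0.6,0.6,0.6], newtons=60)

```text
time: 6.2
ee_pos: [0.4379, -0.2305, 0.079]
ee_rot: [0.804, 3.005, 0.001]
contact_force: [-0.1, 0.2, 1.4]
opening: 0.711
```

Emit:
send_rows([
  [0,0,-5],
  [0,0,-15],
  [0,0,-20],
  [0,0,0],
], spin=[0,0,0,0], gripper=[0.6,0.6,0.6,0.6])

```text
time: 6.7
ee_pos: [0.4359, -0.2295, 0.1192]
ee_rot: [0.805, 3.008, 0.003]
contact_force: [-0.1, -0.1, -2.0]
opening: 0.702
```

```bash
python3 plan.py .525 .036 .17
python3 - <<'E'
from h import *
im=arm.get_image("scene"); save(im,"s2.png",(250,150,400,320),3)
E
```

```text
t 6.7 pos [ 0.4359 -0.2295  0.1192] jaw 60.0 tilt [ 0.028 -0.005 -1.   ] open 0.702 F [-0.1 -0.1 -2. ] j6 -0.12
delta mm [ 54.1 275.  -49.7] spin 0 rows 6
per row [ 9.  45.8 -8.3]
```

View pics/s2.png

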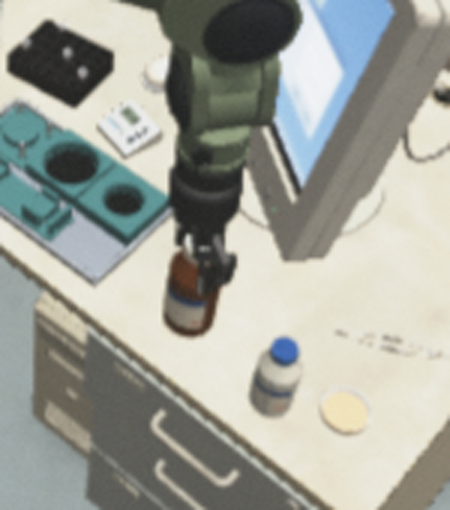

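Brown bottle is lifted and upright. I'm moving towards the tray and will look at the bores on the way.

Emit:
send_rows([
  [4,20,-8],
  [9,45,-10],
  [9,45,-10],
  [9,45,-10],
  [5,20,-10],
  [0,0,0],
], spin=[0,0,0,0,0,0], gripper=[0.6,0.6,0.6,0.6,0.6,0.6])

```text
time: 7.5
ee_pos: [0.4891, -0.0538, 0.1622]
ee_rot: [0.811, 3.016, 0.006]
contact_force: [1.6, -0.2, -2.2]
opening: 0.706
```

```bash
python3 plan.py .529 .034 .17;  python3 - <<'E'
from h import *
im=arm.get_image("wrist"); save(im,"w3.png",scale=1.5)
W=cloud(im); c=im["color"].astype(int)
teal=(c[:,:,1]-c[:,:,0]>15)&(W[:,:,2]>.022)&(W[:,:,2]<.034)
print(teal.sum())
for k in("large_socket","small_socket","plate_seat","marker_cradle"):
    for d in arm.recognise(im,k)[:2]: print(k,np.round(d["pixel"]),round(d["p"],2),pt(im,d["pixel"]))
E
```

```text
t 7.5 pos [ 0.4891 -0.0538  0.1622] jaw 59.9 tilt [ 0.019 -0.001 -1.   ] open 0.706 F [ 1.6 -0.2 -2.2] j6 0.26
delta mm [ 9.4 96.  -7.2] spin 0 rows 2
per row [ 4.7 48.  -3.6]
10885
large_socket [355. 156.] 0.73 [0.53060105 0.04403969 0.01179941]
small_socket [304. 187.] 0.9 [ 0.52798313 -0.01705102  0.02925377]
plate_seat [438. 102.] 0.76 [0.51776684 0.13102334 0.02716046]
marker_cradle [347.  65.] 0.56 [0.44611786 0.07422898 0.01084058]
```

View pics/w3.png

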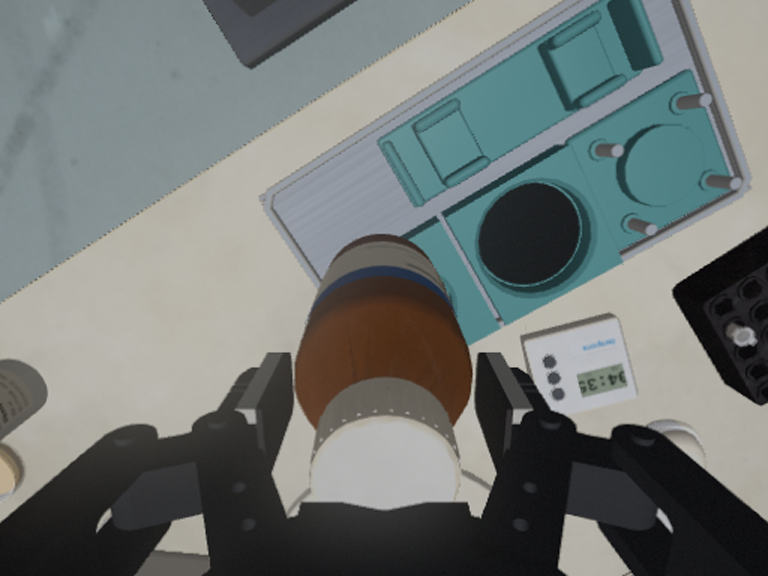

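The wrist view (1.5×) shows the wide bore at (535,238), the seat with its four pins centred at (663,165), and the cradle saddles at (450,145) and (590,60). I'll fit the bore and seat from depth.

```bash
cat > tray.py <<'E'
from h import *
from scipy.optimize import least_squares
def fitbore(W,c,rad):
    # top-surface points around a hole: inner boundary
    P=W.reshape(-1,3); P=P[np.isfinite(P[:,2])]
    for _ in range(3):
        d=P[:,:2]-c; r=np.hypot(*d.T); a=np.arctan2(d[:,1],d[:,0])
        top=(P[:,2]>.025)&(P[:,2]<.032)&(r<rad+.018)
        b=((a+np.pi)/(2*np.pi)*36).astype(int); E=[]
        for i in range(36):
            m=top&(b==i)
            if m.sum()>4: j=np.flatnonzero(m)[np.argsort(r[m])[:3]]; E.append(np.median(P[j,:2],0))
        E=np.array(E)
        q=least_squares(lambda q:np.hypot(E[:,0]-q[0],E[:,1]-q[1])-q[2],[*c,rad],loss="soft_l1",f_scale=.001).x
        c=q[:2]
    return q,len(E)
E
python3 - <<'E'
from tray import *
np.set_printoptions(precision=4,suppress=True)
im=arm.get_image("wrist"); W=cloud(im)
print("large",fitbore(W,np.array([.529,.034]),.040))
P=W.reshape(-1,3); P=P[np.isfinite(P[:,2])]
m=(np.hypot(P[:,0]-.528,P[:,1]-.126)<.06)&(P[:,2]>.034)&(P[:,2]<.045)
_,lab,cen=cv2.kmeans(P[m].astype(np.float32),4,None,(3,50,1e-5),10,cv2.KMEANS_PP_CENTERS); print("pins",cen,"mean",cen.mean(0))
m=(np.hypot(P[:,0]-.528,P[:,1]-.126)<.03)&(P[:,2]>.02)&(P[:,2]<.032); print("ped z",np.percentile(P[m,2],[10,50,90]))
for z0,z1 in((.008,.02),(.02,.031),(.031,.045)):
  m=(abs(P[:,0]-.447)<.035)&(abs(P[:,1]-.07)<.1)&(P[:,2]>z0)&(P[:,2]<z1); print(z0,m.sum(),cv2.minAreaRect((P[m,:2]*1000).astype(np.float32)))
for px in((356,158.7),(355,156)): print(atz(im,px,.028))
E
python3 plan.py .529 .036 .14
```

```text
large (array([0.5287, 0.0407, 0.0375]), 36)
pins [[0.4989 0.103  0.0389]
 [0.5542 0.1602 0.0386]
 [0.4983 0.1589 0.0385]
 [0.5546 0.1042 0.0388]] mean [0.5265 0.1316 0.0387]
ped z [0.0255 0.0269 0.0279]
0.008 6464 ((442.7804870605469, 59.91288375854492), (61.55089569091797, 179.70916748046875), 0.0022527684923261404)
0.02 2938 ((445.6035461425781, 63.159278869628906), (44.691986083984375, 160.34176635742188), 0.3475453853607178)
0.031 2010 ((446.6083679199219, 65.06324768066406), (45.3324089050293, 163.93075561523438), 1.0404434204101562)
[0.5271 0.0383 0.028 ]
[0.5241 0.0386 0.028 ]
t 7.8 pos [ 0.4884 -0.0559  0.162 ] jaw 59.6 tilt [ 0.018 -0.001 -1.   ] open 0.712 F [-0.2  0.5 -2.3] j6 0.26
delta mm [11.8 99.6 22.6] spin 0 rows 2
per row [ 5.9 49.8 11.3]
```

Emit:
send_rows([
  [4,25,0],
  [6,40,0],
  [4,35,0],
  [0,0,0],
  [0,0,0],
], spin=[0,0,0,0,0], gripper=[0.6,0.6,0.6,0.6,0.6])

```text
time: 8.43
ee_pos: [0.5275, 0.035, 0.1611]
ee_rot: [0.832, 3.012, 0.003]
contact_force: [-0.9, -0.2, -3.1]
opening: 0.708
```

```bash
python3 plan.py .5287 .0405 .12
python3 - <<'E'
from tray import *
im=arm.get_image("wrist"); W=cloud(im)
print("large",fitbore(W,np.array([.5287,.0405]),.0375))
P=W.reshape(-1,3); m=(np.hypot(P[:,0]-.53,P[:,1]-.036)<.04)&(P[:,2]>.216)&(P[:,2]<.236); print("cap",m.sum(),np.mean(P[m],0),cv2.minEnclosingCircle((P[m,:2]*1000).astype(np.float32)))
E
```

```text
t 8.43 pos [0.5275 0.035  0.1611] jaw 59.1 tilt [ 0.016 -0.002 -1.   ] open 0.708 F [-0.9 -0.2 -3.1] j6 0.47
delta mm [ 2.4  5.1 41.1] spin 0 rows 1
large (array([0.52994993, 0.03943951, 0.03849806]), 25)
cap 9020 [0.52357358 0.0386977  0.22948243] ((520.6323852539062, 42.20137405395508), 38.30168151855469)
```

Emit:
send_rows([
  [2,5,10],
  [0,0,20],
  [0,0,10],
  [0,0,0],
], spin=[0,0,0,0], gripper=[0.6,0.6,0.6,0.6])

```text
time: 8.98
ee_pos: [0.5281, 0.0382, 0.1189]
ee_rot: [0.839, 3.011, 0.003]
contact_force: [0.2, 0.3, -2.6]
opening: 0.709
```

```bash
python3 plan.py .529 .0405 .089
python3 - <<'E'
from h import *
im=arm.get_image("wrist"); save(im,"w4.png",(150,80,512,330),1.6)
E
```

```text
t 8.97 pos [0.5281 0.0382 0.1189] jaw 58.8 tilt [ 0.016 -0.002 -1.   ] open 0.709 F [ 0.2  0.3 -2.6] j6 0.48
delta mm [ 0.9  2.2 29.9] spin 0 rows 1
```

View pics/w4.png

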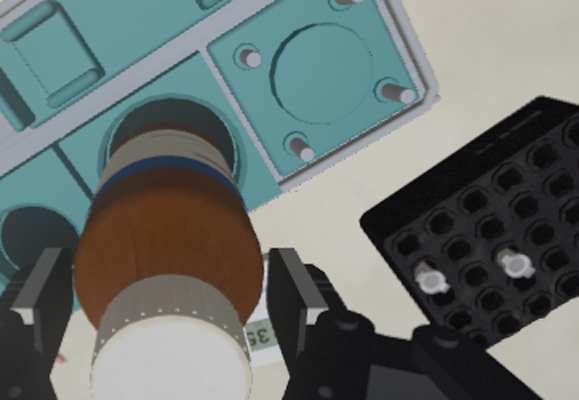

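The bottle base at (165,150) sits over the bore at (172,150), nearly centred, so I'm lowering it.

Emit:
send_rows([
  [1,2,8],
  [0,0,8],
  [0,0,7],
  [0,0,4],
  [0,0,3],
  [0,0,0],
], spin=[0,0,0,0,0,0], gripper=[0.6,0.6,0.6,0.6,0.6,0.6])

```text
time: 9.78
ee_pos: [0.5307, 0.0405, 0.0894]
ee_rot: [0.838, 3.007, 0.005]
contact_force: [-0.1, -0.7, -2.8]
opening: 0.704
```

```bash
python3 plan.py .529 .0405 .089
```

```text
t 9.78 pos [0.5307 0.0405 0.0894] jaw 58.9 tilt [ 0.02  -0.002 -1.   ] open 0.704 F [-0.1 -0.7 -2.8] j6 0.48
delta mm [ 1.5 -0.8  0.3] spin 0 rows 1
```

Emit:
send_rows([
  [0,0,1.5],
  [0,0,1],
], spin=[0,0], gripper=[0.6,0.6])

```text
time: 10.02
ee_pos: [0.5313, 0.0402, 0.0893]
ee_rot: [0.838, 3.005, 0.004]
contact_force: [-3.7, 0.0, 5.7]
opening: 0.706
```

Emit:
send_rows([
  [0,0,0],
  [0,0,0],
  [0,0,0],
  [0,0,-20],
  [0,0,-40],
  [0,0,-40],
  [0,0,-30],
  [0,0,0],
], spin=[0,0,0,0,0,0,0,0], gripper=[0,0,0,0,0,0,0,0])

```text
time: 11.02
ee_pos: [0.5289, 0.0406, 0.2224]
ee_rot: [0.838, 3.005, 0.004]
contact_force: [0.2, -0.5, 0.3]
opening: 1.001
```

```bash
python3 plan.py .453 .425 .19 60
python3 - <<'E'
from h import *
im=arm.get_image("wrist"); W=cloud(im)
P=W.reshape(-1,3); m=(np.hypot(P[:,0]-.53,P[:,1]-.04)<.04)&(P[:,2]>.152)&(P[:,2]<.172); print("cap",m.sum(),np.median(P[m],0),cv2.minEnclosingCircle((P[m,:2]*1000).astype(np.float32)))
im=arm.get_image("scene"); save(im,"s3.png",(200,120,360,270),4)
E
```

```text
t 11.03 pos [0.5289 0.0406 0.2224] jaw 58.8 tilt [ 0.022 -0.003 -1.   ] open 1.001 F [ 0.2 -0.5  0.3] j6 0.48
delta mm [264.5 289.4  29.5] spin -1.2 rows 8
[33.1, 36.2, 3.7] -0.1
[33.0, 36.3, 3.7] -0.1
[32.9, 36.3, 3.7] -0.1
[32.8, 36.4, 3.7] -0.1
[32.7, 36.5, 3.7] -0.1
[32.6, 36.6, 3.7] -0.1
[32.5, 36.7, 3.7] -0.1
[32.4, 36.8, 3.7] -0.1
cap 1762 [0.531907   0.03931576 0.16115404] ((533.4566650390625, 38.59817886352539), 18.8956241607666)
```

View pics/s3.png

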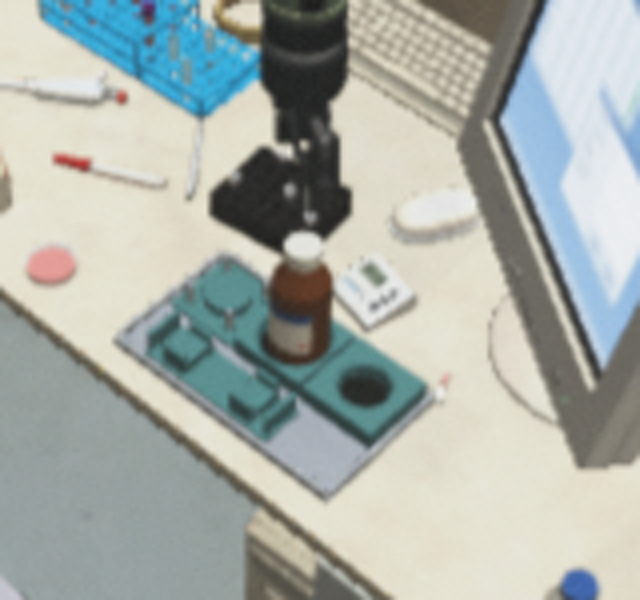

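The brown bottle is seated: cap top at 0.161 m, upright at (300,300). Next is the red-cap bottle, with the jaws turned to tray x.

```bash
python3 plan.py .453 .425 .19 1
```

```text
t 11.12 pos [0.5271 0.0406 0.2197] jaw 58.8 tilt [ 0.017 -0.003 -1.   ] open 0.999 F [-0.3 -0.1 -0.5] j6 0.48
delta mm [262.8 290.3  27.3] spin 57.8 rows 8
[32.8, 36.3, 3.4] 7.2
[37.2, 31.9, 3.4] 7.2
[40.9, 26.9, 3.4] 7.2
[43.9, 21.6, 3.4] 7.2
[46.3, 15.9, 3.4] 7.2
[47.9, 9.9, 3.4] 7.2
[48.8, 3.8, 3.4] 7.2
[48.9, -2.4, 3.4] 7.2
```

Emit:
send_rows([
  [33,36,0],
  [37,32,0],
  [41,27,0],
  [44,22,0],
  [46,16,5],
  [48,10,10],
  [48,4,10],
  [40,-2,5],
  [0,0,0],
], spin=[7,7,7,7,7,7,7,7,0], gripper=[0,0,0,0,0,0,0,0,0])

```text
time: 12.25
ee_pos: [0.4469, 0.423, 0.1687]
ee_rot: [2.203, 2.231, -0.019]
contact_force: [0.5, -0.8, -0.5]
opening: 1.003
```

```bash
python3 plan.py .453 .425 .12 1
python3 - <<'E'
from h import *
im=arm.get_image("wrist"); W=cloud(im); save(im,"w5.png",scale=1.4)
P=W.reshape(-1,3); m=(np.hypot(P[:,0]-.453,P[:,1]-.425)<.04)&(P[:,2]>.078)&(P[:,2]<.095); print("cap",m.sum(),np.median(P[m],0),cv2.minEnclosingCircle((P[m,:2]*1000).astype(np.float32)))
m=(np.hypot(P[:,0]-.431,P[:,1]-.306)<.045)&(P[:,2]>.010)&(P[:,2]<.022); print("dish",m.sum(),np.median(P[m],0),cv2.minEnclosingCircle((P[m,:2]*1000).astype(np.float32)))
E
```

```text
t 12.25 pos [0.4469 0.423  0.1687] jaw 0.7 tilt [-0.004 -0.013 -1.   ] open 1.003 F [ 0.5 -0.8 -0.5] j6 2.2
delta mm [ 2.6  6.4 48.6] spin -0.3 rows 1
cap 780 [0.45570618 0.42689768 0.08591144] ((455.8187561035156, 425.59625244140625), 13.387622833251953)
dish 1817 [0.43464897 0.30957842 0.01616259] ((434.60443115234375, 307.43072509765625), 29.646766662597656)
```

View pics/w5.png

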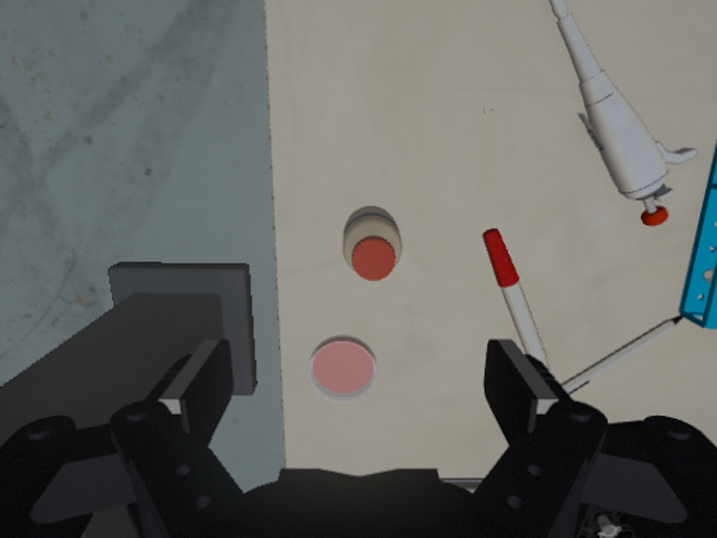

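The wrist view (1.4×) shows the red-cap bottle at (373,250), the red dish at (343,367) and the red/white marker at (515,290), all matching the description. I'll descend on the red-cap bottle.

Emit:
send_rows([
  [3,8,20],
  [0,0,35],
  [0,0,30],
  [0,0,15],
  [0,0,0],
], spin=[0,0,0,0,0], gripper=[0,0,0,0,0])

```text
time: 12.92
ee_pos: [0.4569, 0.4171, 0.0605]
ee_rot: [2.209, 2.224, -0.028]
contact_force: [-0.5, -0.1, 0.6]
opening: 1.002
```

```bash
python3 plan.py .455 .426 .024 1
python3 - <<'E'
from h import *
im=arm.get_image("wrist"); W=cloud(im)
P=W.reshape(-1,3); m=(np.hypot(P[:,0]-.453,P[:,1]-.425)<.03)&(P[:,2]>.078)&(P[:,2]<.092); print("cap",m.sum(),np.median(P[m],0),cv2.minEnclosingCircle((P[m,:2]*1000).astype(np.float32)))
E
```

```text
t 12.93 pos [0.4569 0.4171 0.0605] jaw 0.4 tilt [-0.007 -0.018 -1.   ] open 1.002 F [-0.5 -0.1  0.6] j6 2.19
delta mm [ 9.6 -1.5 36.3] spin -0.6 rows 1
cap 2196 [0.45604003 0.42760285 0.08584033] ((456.2080993652344, 425.9986267089844), 13.58709716796875)
```

Emit:
send_rows([
  [10,-1,10],
  [0,0,15],
  [1,0,10],
  [0,0,0],
], spin=[0,0,0,0], gripper=[0,0,0,0])

```text
time: 13.48
ee_pos: [0.4577, 0.4301, 0.0262]
ee_rot: [2.208, 2.223, -0.018]
contact_force: [-0.8, 0.2, 0.2]
opening: 0.999
```

```bash
python3 plan.py .456 .4265 .024 1
```

```text
t 13.47 pos [0.4577 0.4301 0.0262] jaw 0.4 tilt [-0.002 -0.014 -1.   ] open 0.999 F [-0.8  0.2  0.2] j6 2.21
delta mm [-3.5 -1.7  2.2] spin -0.6 rows 1
```

Emit:
send_rows([
  [-3,-2,2],
  [0,0,0],
  [0,0,0],
  [0,0,0],
  [0,0,0],
  [0,0,0],
  [0,0,0],
], spin=[0,0,0,0,0,0,0], gripper=[0,0.7,0.7,0.7,0.7,0.7,0.7], newtons=50)

```text
time: 14.35
ee_pos: [0.456, 0.427, 0.0252]
ee_rot: [2.208, 2.223, -0.016]
contact_force: [-0.3, -0.3, 0.3]
opening: 0.452
```

Emit:
send_rows([
  [0,0,-10],
  [0,0,-30],
  [0,0,-45],
  [0,0,-40],
  [0,0,0],
], spin=[0,0,0,0,0], gripper=[0.7,0.7,0.7,0.7,0.7])

```text
time: 14.98
ee_pos: [0.4559, 0.4285, 0.1553]
ee_rot: [2.208, 2.223, -0.018]
contact_force: [0.5, -0.4, -1.6]
opening: 0.451
```

```bash
python3 plan.py .44 -.051 .14 1
```

```text
t 14.97 pos [0.4559 0.4285 0.1553] jaw 0.4 tilt [-0.002 -0.014 -1.   ] open 0.451 F [ 0.5 -0.4 -1.6] j6 2.21
delta mm [-479.2  -19.2   22. ] spin -0.6 rows 9
per row [-53.2  -2.1   2.4]
```

Emit:
send_rows([
  [-25,-2,0],
  [-48,-3,0],
  [-52,-3,0],
  [-52,-3,2],
  [-52,-3,2],
  [-52,-3,2],
  [-52,-3,2],
  [-52,-2,2],
  [-52,0,2],
  [-25,0,2],
  [0,0,0],
], spin=[0,0,0,0,0,0,0,0,0,0,0], gripper=[0.7,0.7,0.7,0.7,0.7,0.7,0.7,0.7,0.7,0.7,0.7])

```text
time: 16.35
ee_pos: [0.4313, -0.0476, 0.1408]
ee_rot: [2.209, 2.228, -0.027]
contact_force: [-0.2, 0.1, -1.2]
opening: 0.452
```

```bash
python3 plan.py .531 -.051 .13 1
python3 - <<'E'
from tray import *
im=arm.get_image("wrist"); W=cloud(im); save(im,"w6.png",scale=1.4)
print("small",fitbore(W,np.array([.531,-.051]),.0265))
E
```

```text
t 16.35 pos [ 0.4313 -0.0476  0.1408] jaw 0.5 tilt [-0.009 -0.015 -1.   ] open 0.452 F [-0.2  0.1 -1.2] j6 1.29
delta mm [-4.1 99.8 10. ] spin -0.5 rows 2
per row [-2.1 49.9  5. ]
small (array([ 0.53031467, -0.05115068,  0.02655573]), 36)
```

View pics/w6.png

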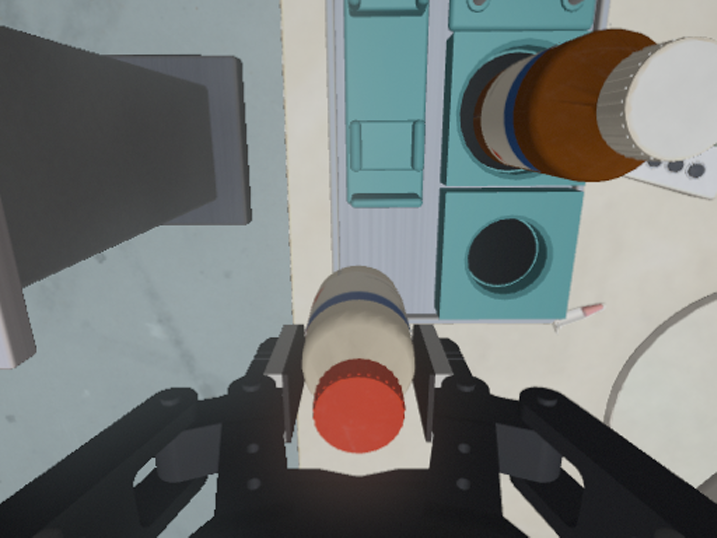

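The narrow bore shows at (505,255), fitted to (0.5303,-0.0512), and the bottle hangs straight in the grip.

Emit:
send_rows([
  [-2,25,2],
  [-2,45,5],
  [0,28,3],
  [0,0,10],
  [0,0,0],
], spin=[0,0,0,0,0], gripper=[0.7,0.7,0.7,0.7,0.7])

```text
time: 17.02
ee_pos: [0.5277, -0.0427, 0.1167]
ee_rot: [-2.2, -2.238, 0.03]
contact_force: [-1.2, -0.2, -1.3]
opening: 0.451
```

```bash
python3 plan.py .5303 -.051 .07 1
python3 - <<'E'
from tray import *
im=arm.get_image("wrist"); W=cloud(im)
print("small",fitbore(W,np.array([.531,-.051]),.0265))
E
```

```text
t 17.02 pos [ 0.5277 -0.0427  0.1167] jaw 1.0 tilt [-0.015 -0.011 -1.   ] open 0.451 F [-1.2 -0.2 -1.3] j6 1.34
delta mm [-7.8  3.2 46.8] spin -0.0 rows 1
small (array([ 0.53031423, -0.05274152,  0.02752694]), 27)
```

Emit:
send_rows([
  [-8,3,20],
  [0,0,20],
  [0,0,8],
  [0,0,0],
], spin=[0,0,0,0], gripper=[0.7,0.7,0.7,0.7])

```text
time: 17.58
ee_pos: [0.5278, -0.0502, 0.0701]
ee_rot: [-2.199, -2.24, 0.028]
contact_force: [0.5, 0.4, -2.0]
opening: 0.449
```

```bash
python3 plan.py .5303 -.0515 .036 1
```

```text
t 17.57 pos [ 0.5278 -0.0502  0.0701] jaw 1.0 tilt [-0.014 -0.011 -1.   ] open 0.449 F [ 0.5  0.4 -2. ] j6 1.33
delta mm [-0.9  3.  34.1] spin 0.0 rows 1
```

Emit:
send_rows([
  [-1,3,10],
  [0,0,10],
  [0,0,7],
  [0,0,4],
  [0,0,0],
], spin=[0,0,0,0,0], gripper=[0.7,0.7,0.7,0.7,0.7])

```text
time: 18.2
ee_pos: [0.5313, -0.0517, 0.0383]
ee_rot: [-2.2, -2.241, 0.027]
contact_force: [0.4, -0.5, -0.9]
opening: 0.453
```

Emit:
send_rows([
  [0,0,2],
  [0,0,0],
], spin=[0,0], gripper=[0.7,0.7])

```text
time: 18.45
ee_pos: [0.5316, -0.0518, 0.0364]
ee_rot: [-2.201, -2.242, 0.026]
contact_force: [0.1, -0.3, -1.3]
opening: 0.451
```

Emit:
send_rows([
  [0,0,1.5],
  [0,0,1],
], spin=[0,0], gripper=[0.7,0.7])

```text
time: 18.7
ee_pos: [0.5319, -0.0519, 0.0352]
ee_rot: [2.2, 2.241, -0.026]
contact_force: [-4.6, 0.9, 12.1]
opening: 0.455
```

Emit:
send_rows([
  [0,0,0],
  [0,0,0],
  [0,0,0],
  [0,0,-20],
  [0,0,-50],
  [0,0,-60],
  [0,0,-40],
  [0,0,0],
], spin=[0,0,0,0,0,0,0,0], gripper=[0.2,0.1,0,0,0,0,0,0])

```text
time: 19.7
ee_pos: [0.5338, -0.0498, 0.2098]
ee_rot: [2.201, 2.241, -0.026]
contact_force: [-0.0, -0.8, -0.6]
opening: 1.003
```

```bash
python3 - <<'E'
from h import *
im=arm.get_image("wrist"); P=cloud(im).reshape(-1,3)
for c,z in(((.531,-.052),.095),((.531,.039),.16)):
    m=(np.hypot(P[:,0]-c[0],P[:,1]-c[1])<.035)&(abs(P[:,2]-z)<.008); print("cap",m.sum(),np.median(P[m],0) if m.sum() else "")
E
python3 plan.py .434 .308 .2 1
```

```text
cap 621 [ 0.53155294 -0.05192483  0.09590675]
cap 2681 [0.53355336 0.03897038 0.1611396 ]
t 19.75 pos [ 0.5327 -0.0496  0.208 ] jaw 1.0 tilt [-0.014 -0.012 -1.   ] open 0.998 F [-0.6  0.1 -0.1] j6 1.33
delta mm [359.4 -92.    5.2] spin 0.0 rows 7
per row [ 51.3 -13.1   0.7]
```

The red-cap bottle is seated (top at 0.0959 m, expected 0.095) and the brown one is unchanged. Next is the dish.

Emit:
send_rows([
  [48,-12,-3],
  [53,-13,0],
  [53,-13,0],
  [53,-13,0],
  [53,-13,10],
  [50,-13,20],
  [45,-10,30],
  [0,0,30],
  [0,0,0],
], spin=[0,0,0,0,0,0,0,0,0], gripper=[0,0,0,0,0,0,0,0,0])

```text
time: 20.88
ee_pos: [0.4267, 0.3104, 0.101]
ee_rot: [-2.195, -2.23, 0.056]
contact_force: [-0.0, -0.2, -0.2]
opening: 1.001
```

```bash
python3 - <<'E'
from h import *
im=arm.get_image("wrist"); P=cloud(im).reshape(-1,3)
m=(np.hypot(P[:,0]-.4345,P[:,1]-.308)<.045)&(P[:,2]>.010)&(P[:,2]<.022); print("dish",m.sum(),np.median(P[m],0),np.percentile(P[m,2],95),cv2.minEnclosingCircle((P[m,:2]*1000).astype(np.float32)))
m=(np.hypot(P[:,0]-.4345,P[:,1]-.308)<.07)&(np.hypot(P[:,0]-.4345,P[:,1]-.308)>.04)&(P[:,2]<.01);print("desk",m.sum(),np.median(P[m,2]))
E
python3 plan.py .4345 .308 .05 1
```

```text
dish 3589 [0.43482459 0.30892046 0.01620821] 0.01727204019309978 ((434.9481506347656, 307.38665771484375), 29.310373306274414)
desk 11462 0.001001237006682032
t 20.93 pos [0.4278 0.3108 0.1024] jaw 0.9 tilt [-0.032 -0.016 -0.999] open 1.0 F [-0.6 -0.6 -0.1] j6 2.04
delta mm [-2.1  8.3 52.2] spin -0.1 rows 1
```

Emit:
send_rows([
  [-2,8,20],
  [0,0,25],
  [0,0,20],
  [0,0,15],
  [0,0,0],
], spin=[0,0,0,0,0], gripper=[0,0,0,0,0])

```text
time: 21.55
ee_pos: [0.4388, 0.3066, 0.0248]
ee_rot: [-2.204, -2.225, 0.042]
contact_force: [-0.6, 0.4, -0.0]
opening: 0.999
```

```bash
python3 plan.py .4348 .308 .002 1
```

```text
t 21.55 pos [0.4388 0.3066 0.0248] jaw 0.5 tilt [-0.025 -0.012 -1.   ] open 0.999 F [-0.6  0.4 -0. ] j6 2.03
delta mm [ 1.7 -3.4 22.8] spin -0.5 rows 1
```

Emit:
send_rows([
  [2,-4,10],
  [0,0,8],
  [0,0,4],
  [0,0,0],
], spin=[0,0,0,0], gripper=[0,0,0,0])

```text
time: 22.05
ee_pos: [0.4353, 0.3091, 0.0033]
ee_rot: [-2.205, -2.226, 0.037]
contact_force: [0.1, -0.0, 0.7]
opening: 1.003
```

```bash
python3 plan.py .4348 .308 .002 1
```

```text
t 22.05 pos [0.4353 0.3091 0.0033] jaw 0.5 tilt [-0.023 -0.011 -1.   ] open 1.003 F [ 0.1 -0.   0.7] j6 2.04
delta mm [-1.1 -0.5  1.3] spin -0.5 rows 1
```

Emit:
send_rows([
  [-1,0,1.5],
  [0,0,0],
  [0,0,0],
  [0,0,0],
  [0,0,0],
  [0,0,0],
], spin=[0,0,0,0,0,0], gripper=[0,0.2,0.3,0.5,0.5,0.5], newtons=25)

```text
time: 22.8
ee_pos: [0.4359, 0.3083, 0.0023]
ee_rot: [-2.205, -2.226, 0.035]
contact_force: [-0.2, 0.3, -0.1]
opening: 0.499
```

Emit:
send_rows([
  [0,0,-8],
  [0,0,-20],
  [0,0,-25],
  [0,0,-25],
  [0,0,-15],
  [0,0,0],
], spin=[0,0,0,0,0,0], gripper=[0.5,0.5,0.5,0.5,0.5,0.5])

```text
time: 23.55
ee_pos: [0.438, 0.3094, 0.0999]
ee_rot: [-2.206, -2.226, 0.035]
contact_force: [-1.1, 0.4, 0.2]
opening: 0.5
```

```bash
python3 plan.py .5265 .1316 .1 1.2
python3 - <<'E'
from h import *
im=arm.get_image("wrist"); save(im,"w7.png",scale=1.2)
E
```

```text
t 23.55 pos [0.438  0.3094 0.0999] jaw 0.5 tilt [-0.021 -0.01  -1.   ] open 0.5 F [-1.1  0.4  0.2] j6 2.04
delta mm [-1.786e+02  8.680e+01 -1.000e-01] spin -0.7 rows 4
per row [-44.6  21.7  -0. ]
```

View pics/w7.png

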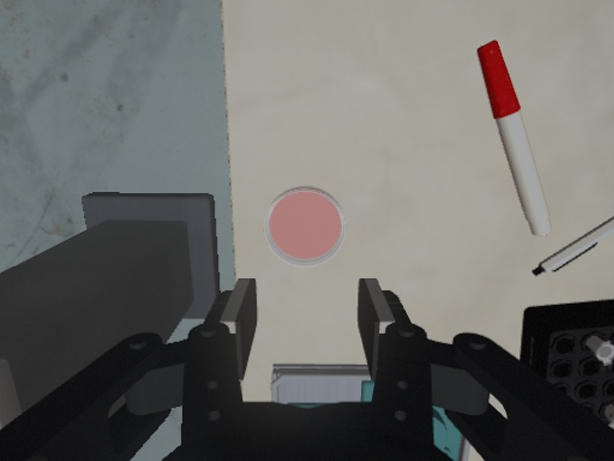

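The grasp missed: the dish is still on the desk at (305,226), and the fingers closed above it. I'll measure where the fingertips sit in the tool frame at a part-closed opening.

Emit:
send_rows([
  [0,0,0],
  [0,0,0],
  [0,0,0],
], spin=[0,0,0], gripper=[0.2,0.2,0.2])

```text
time: 23.98
ee_pos: [0.4359, 0.3082, 0.0968]
ee_rot: [-2.204, -2.225, 0.043]
contact_force: [0.2, -0.2, 0.6]
opening: 0.806
```

```bash
cat > tips.py <<'E'
from h import *
np.set_printoptions(precision=1,suppress=True)
s=arm.get_state(); im=arm.get_image("wrist"); P=cloud(im).reshape(-1,3); P=P[np.isfinite(P[:,2])]
Rm=R.from_rotvec(s["ee_rot"]).as_matrix(); Q=(P-s["ee_pos"])@Rm*1000
print("open",s["opening"],"tcp",np.array(s["ee_pos"])*1000)
for sg in(1,-1):
    m=(sg*Q[:,1]>5)&(sg*Q[:,1]<62)&(abs(Q[:,0])<16)&(Q[:,2]<8)&(Q[:,2]>-45)
    q=Q[m]; 
    if len(q): print("side",sg,len(q),"z max pct",np.percentile(q[:,2],[90,98,99.8]),"inner y",np.percentile(sg*q[:,1],[.5,2]),"x",np.percentile(q[:,0],[1,99]))
m=(np.hypot(P[:,0]-.4345,P[:,1]-.308)<.045)&(P[:,2]>.010)&(P[:,2]<.022); 
if m.any(): print("dish",m.sum(),np.percentile(P[m,2],[50,95])*1000,cv2.minEnclosingCircle((P[m,:2]*1000).astype(np.float32)))
E
python3 tips.py; python3 plan.py .4348 .308 .03 1
```

```text
open 0.806131778559189 tcp [435.9 308.2  96.8]
side 1 624 z max pct [-32.6 -30.  -28.8] inner y [34.1 34.2] x [-10.  12.]
side -1 629 z max pct [-32.8 -30.  -28.9] inner y [33.6 33.7] x [-10.2  11.9]
dish 3715 [16.2 17.3] ((434.6286926269531, 307.4293518066406), 29.270681381225586)
t 24.02 pos [0.4358 0.3082 0.0968] jaw 0.5 tilt [-0.026 -0.013 -1.   ] open 0.794 F [-1.   0.1 -0.1] j6 2.04
delta mm [ 0.7  0.8 66.8] spin -0.5 rows 2
per row [ 0.3  0.4 33.4]
```

Emit:
send_rows([
  [0,0,30],
  [0,0,35],
  [0,0,25],
  [0,0,0],
], spin=[0,0,0,0], gripper=[0.2,0.2,0.2,0.2])

```text
time: 24.52
ee_pos: [0.434, 0.3073, 0.0044]
ee_rot: [-2.205, -2.225, 0.042]
contact_force: [-0.9, 0.7, -0.1]
opening: 0.799
```

```bash
python3 tips.py;  python3 plan.py .4347 .308 -.004 1
python3 - <<'E'
from h import *
im=arm.get_image("wrist"); save(im,"w8.png",(130,120,390,384),2)
E
```

```text
open 0.799100872401087 tcp [434.  307.3   4.4]
side 1 5170 z max pct [2.7 3.3 3.9] inner y [5.4 6.1] x [-15.3  15.7]
side -1 4474 z max pct [4.8 5.6 7.6] inner y [5.4 6. ] x [-15.4  15.7]
dish 8349 [16.2 17.1] ((434.4787292480469, 307.34136962890625), 29.531768798828125)
t 24.57 pos [0.4349 0.3078 0.0055] jaw 0.5 tilt [-0.024 -0.011 -1.   ] open 0.799 F [-0.4  0.4  0.3] j6 2.04
delta mm [0.3 0.  9.5] spin -0.5 rows 1
```

View pics/w8.png

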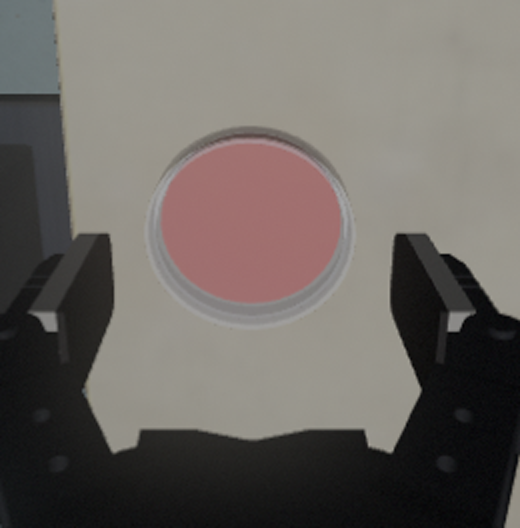

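The dish is at (250,225), but the fingertip edges at rows 235–310 are scaled nearer the camera. The tips therefore stand about 25 mm above the TCP at this opening. I'll lower in small steps and watch the force.

Emit:
send_rows([
  [0,0,5],
  [0,0,4],
  [0,0,0],
], spin=[0,0,0], gripper=[0.2,0.2,0.2])

```text
time: 25.0
ee_pos: [0.4378, 0.3093, -0.0005]
ee_rot: [-2.206, -2.227, 0.029]
contact_force: [-0.2, 0.1, 0.4]
opening: 0.797
```

Emit:
send_rows([
  [0,0,3],
  [0,0,3],
  [0,0,0],
], spin=[0,0,0], gripper=[0.2,0.2,0.2])

```text
time: 25.38
ee_pos: [0.4379, 0.3094, -0.0065]
ee_rot: [-2.207, -2.227, 0.027]
contact_force: [-0.6, 0.6, 0.3]
opening: 0.803
```

```bash
python3 plan.py .4347 .308 -.016 1
python3 - <<'E'
from h import *
im=arm.get_image("wrist"); save(im,"w9.png",(130,120,390,384),2)
P=cloud(im)
for c,r in((130+105//2,120+125),(130+70//2,120+150),(130+395//2,120+125),(130+430//2,120+150)): print((c,r),P[r,c])
E
```

```text
t 25.38 pos [ 0.4379  0.3094 -0.0065] jaw 0.5 tilt [-0.017 -0.008 -1.   ] open 0.803 F [-0.6  0.6  0.3] j6 2.04
delta mm [-1.3 -3.1  9.6] spin -0.5 rows 1
(182, 245) [0.4043573  0.31682543 0.02824574]
(165, 270) [0.40493892 0.32047835 0.05593955]
(327, 245) [0.47278794 0.31637319 0.02489239]
(345, 270) [0.47335764 0.32067559 0.05401661]
```

View pics/w9.png

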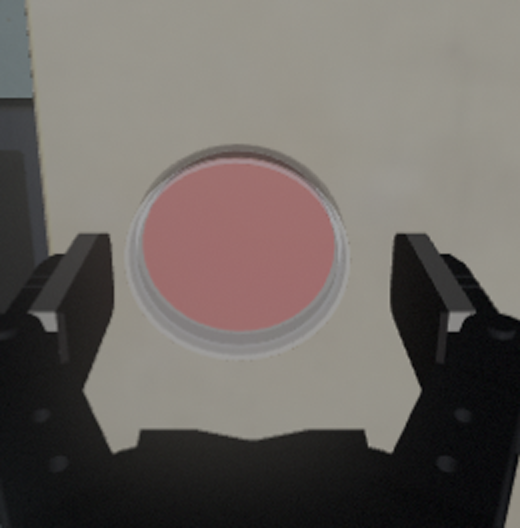

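No contact at TCP −6.5 mm, so the tips are still at about 22 mm. The dish is about 3 mm left of the jaw centre, so I'll correct that and go on down.

Emit:
send_rows([
  [-1,-3,0],
  [0,0,3],
  [0,0,3],
  [0,0,0],
], spin=[0,0,0,0], gripper=[0.2,0.2,0.2,0.2])

```text
time: 25.92
ee_pos: [0.4346, 0.3083, -0.0127]
ee_rot: [-2.207, -2.227, 0.027]
contact_force: [0.5, -0.3, -0.6]
opening: 0.801
```

Emit:
send_rows([
  [0,0,3],
  [0,0,0],
], spin=[0,0], gripper=[0.2,0.2])

```text
time: 26.18
ee_pos: [0.4346, 0.3083, -0.016]
ee_rot: [-2.207, -2.227, 0.027]
contact_force: [-0.4, -1.6, -0.7]
opening: 0.8
```

```bash
python3 plan.py .4347 .308 -.022 1
python3 - <<'E'
from h import *
im=arm.get_image("wrist"); P=cloud(im)
for c,r in((182,245),(165,270),(327,245),(345,270),(180,239),(329,239)): print((c,r),P[r,c])
P=P.reshape(-1,3)
m=(np.hypot(P[:,0]-.4345,P[:,1]-.308)<.036)&(P[:,2]>.010)&(P[:,2]<.020)
print(cv2.minEnclosingCircle((P[m,:2]*1000).astype(np.float32)))
E
```

```text
t 26.18 pos [ 0.4346  0.3083 -0.016 ] jaw 0.5 tilt [-0.017 -0.008 -1.   ] open 0.8 F [-0.4 -1.6 -0.7] j6 2.04
delta mm [-0.2  0.2  6. ] spin -0.5 rows 1
(182, 245) [0.40118512 0.31601269 0.01941631]
(165, 270) [0.40171716 0.31956321 0.04682906]
(327, 245) [0.46935957 0.31534296 0.01564281]
(345, 270) [0.46965473 0.32015813 0.04556811]
(180, 239) [0.40092662 0.3199087  0.02112094]
(329, 239) [0.46954908 0.31946913 0.01767569]
((435.0929870605469, 309.6263122558594), 35.78969955444336)
```

Emit:
send_rows([
  [0,0,3],
  [0,0,0],
], spin=[0,0], gripper=[0.2,0.2])

```text
time: 26.48
ee_pos: [0.4348, 0.3083, -0.019]
ee_rot: [-2.207, -2.227, 0.027]
contact_force: [-0.0, -0.2, -0.4]
opening: 0.8
```

Emit:
send_rows([
  [0,0,3],
  [0,0,0],
], spin=[0,0], gripper=[0.2,0.2])

```text
time: 26.72
ee_pos: [0.4347, 0.3083, -0.0222]
ee_rot: [-2.207, -2.227, 0.027]
contact_force: [-0.1, 0.1, -0.3]
opening: 0.8
```

```bash
python3 plan.py .4347 .308 -.022 1
python3 - <<'E'
from h import *
im=arm.get_image("wrist"); P=cloud(im); save(im,"w10.png",(130,120,390,384),2)
for c,r in((182,245),(327,245),(180,239),(329,239)): print((c,r),P[r,c])
E
```

```text
t 26.73 pos [ 0.4347  0.3083 -0.0222] jaw 0.5 tilt [-0.016 -0.008 -1.   ] open 0.8 F [-0.1  0.1 -0.3] j6 2.04
delta mm [-0.3 -0.  -0.2] spin -0.5 rows 1
(182, 245) [0.40143661 0.31630253 0.01363219]
(327, 245) [0.46970062 0.3149744  0.00859378]
(180, 239) [0.40091004 0.31972025 0.01438595]
(329, 239) [0.4694813  0.31991579 0.01227849]
```

View pics/w10.png

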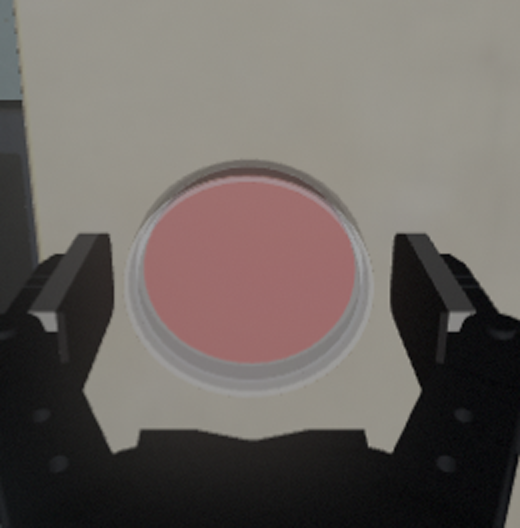

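The dish at (249,275) now sits between the pads (rows 235–310). That makes 14 pictures viewed; I'll use numbers from here. One more small step down, then grip.

Emit:
send_rows([
  [0,0,2],
  [0,0,0],
  [0,0,0],
  [0,0,0],
  [0,0,0],
  [0,0,0],
], spin=[0,0,0,0,0,0], gripper=[0.2,0.25,0.3,0.4,0.5,0.5], newtons=25)

```text
time: 27.52
ee_pos: [0.4349, 0.3084, -0.0238]
ee_rot: [-2.207, -2.227, 0.026]
contact_force: [-0.8, 0.3, 0.5]
opening: 0.671
```

Emit:
send_rows([
  [0,0,-5],
  [0,0,-15],
  [0,0,-25],
  [0,0,-25],
  [0,0,-20],
  [0,0,0],
], spin=[0,0,0,0,0,0], gripper=[0.5,0.5,0.5,0.5,0.5,0.5])

```text
time: 28.28
ee_pos: [0.4372, 0.3096, 0.0727]
ee_rot: [-2.207, -2.228, 0.022]
contact_force: [-0.8, 0.4, -0.2]
opening: 0.673
```

```bash
python3 plan.py .527 .16 .065 1.2
```

```text
t 28.27 pos [0.4372 0.3096 0.0727] jaw 0.5 tilt [-0.014 -0.006 -1.   ] open 0.673 F [-0.8  0.4 -0.2] j6 2.04
delta mm [-150.4   88.5    7.5] spin -0.7 rows 4
per row [-37.6  22.1   1.9]
```

Emit:
send_rows([
  [-15,8,0],
  [-30,18,0],
  [-35,20,0],
  [-35,20,0],
  [-25,15,0],
  [-10,8,0],
  [0,0,0],
], spin=[-0.7,0,0,0,0,0,0], gripper=[0.5,0.5,0.5,0.5,0.5,0.5,0.5])

```text
time: 29.15
ee_pos: [0.5296, 0.1578, 0.0698]
ee_rot: [-2.189, -2.243, 0.025]
contact_force: [-0.6, 0.2, -0.2]
opening: 0.668
```

```bash
cat > seat.py <<'E'
from h import *
np.set_printoptions(precision=4,suppress=True)
im=arm.get_image("wrist"); P=cloud(im).reshape(-1,3); P=P[np.isfinite(P[:,2])]
# pins: points at 34..42mm within 8mm of nominal
c0=np.array([.5265,.1316])
for sx,sy in((1,1),(1,-1),(-1,1),(-1,-1)):
    c=c0+[sx*.028-sy*.028*.02,sy*.028+sx*.028*.02]
    m=(np.hypot(P[:,0]-c[0],P[:,1]-c[1])<.009)&(P[:,2]>.036)&(P[:,2]<.042); print("pin",sx,sy,m.sum(),P[m].mean(0) if m.any() else "")
s=arm.get_state(); Rm=R.from_rotvec(s["ee_rot"]).as_matrix(); Q=(P-s["ee_pos"])@Rm*1000
m=(np.hypot(Q[:,0],Q[:,1])<30)&(Q[:,2]<-2)&(Q[:,2]>-20); q=Q[m]
print("in-hand disc, tool frame: n",len(q),"z",np.percentile(q[:,2],[5,50,95]) if len(q) else "", cv2.minEnclosingCircle(q[:,:2].astype(np.float32)) if len(q) else "")
E
python3 seat.py; python3 plan.py .5265 .1316 .065 1.2
```

```text
pin 1 1 108 [0.5548 0.162  0.0393]
pin 1 -1 0 
pin -1 1 113 [0.4993 0.1609 0.0394]
pin -1 -1 0 
in-hand disc, tool frame: n 0 z  
t 29.2 pos [0.529  0.1583 0.0698] jaw 1.4 tilt [-0.017 -0.006 -1.   ] open 0.668 F [-0.7  0.4 -0.5] j6 1.7
delta mm [-26.6  -3.1   5. ] spin 0.2 rows 1
```

Emit:
send_rows([
  [-10,-1,0],
  [-15,-1,0],
  [0,0,0],
], spin=[0,0,0], gripper=[0.5,0.5,0.5])

```text
time: 29.58
ee_pos: [0.5258, 0.1336, 0.0698]
ee_rot: [-2.183, -2.247, 0.027]
contact_force: [0.6, -0.5, -1.0]
opening: 0.671
```

```bash
sed -i 's/(Q\[:,2\]<-2)&(Q\[:,2\]>-20)/(Q[:,2]<-33)\&(Q[:,2]>-45)/; s/<30)&(Q/<27)\&(Q/' seat.py; python3 seat.py; python3 plan.py .527 .1326 .03 1.2
```

```text
pin 1 1 119 [0.5546 0.1616 0.0395]
pin 1 -1 0 
pin -1 1 119 [0.4994 0.1606 0.0395]
pin -1 -1 0 
in-hand disc, tool frame: n 9714 z [-40.9774 -39.967  -38.987 ] ((-0.0020771902054548264, -0.0010628626914694905), 26.99742317199707)
t 29.62 pos [0.5259 0.1341 0.0698] jaw 1.7 tilt [-0.019 -0.006 -1.   ] open 0.672 F [-0.5  0.2 -0.4] j6 1.66
delta mm [-1.3  1.8 39.8] spin 0.5 rows 1
```

Emit:
send_rows([
  [-1,1,12],
  [0,0,15],
  [0,0,11],
  [0,0,0],
], spin=[0,0,0,0], gripper=[0.5,0.5,0.5,0.5])

```text
time: 30.12
ee_pos: [0.5254, 0.1333, 0.0283]
ee_rot: [-2.18, -2.247, 0.028]
contact_force: [-0.5, -0.4, 0.5]
opening: 0.667
```

```bash
python3 seat.py; python3 plan.py .527 .1328 .003 1.2
```

```text
pin 1 1 181 [0.5546 0.1618 0.0395]
pin 1 -1 0 
pin -1 1 187 [0.4994 0.1608 0.0394]
pin -1 -1 0 
in-hand disc, tool frame: n 9696 z [-40.5505 -39.5425 -38.5402] ((-0.004785572178661823, -0.004359173122793436), 26.994827270507812)
t 30.18 pos [0.5258 0.1334 0.0288] jaw 1.7 tilt [-0.019 -0.005 -1.   ] open 0.667 F [-0.   0.5  0.2] j6 1.66
delta mm [-0.5  1.7 25.8] spin 0.5 rows 1
```

Emit:
send_rows([
  [-0.5,1.5,5],
  [0,0,7],
  [0,0,6],
  [0,0,4],
  [0,0,2],
  [0,0,0],
], spin=[0,0,0,0,0,0], gripper=[0.5,0.5,0.5,0.5,0.5,0.5])

```text
time: 30.92
ee_pos: [0.5277, 0.1329, 0.0037]
ee_rot: [-2.181, -2.248, 0.025]
contact_force: [-0.7, 0.4, 0.4]
opening: 0.667
```

Emit:
send_rows([
  [0,0,1.5],
  [0,0,0],
], spin=[0,0], gripper=[0.5,0.5])

```text
time: 31.18
ee_pos: [0.528, 0.1329, 0.0024]
ee_rot: [-2.182, -2.248, 0.025]
contact_force: [0.0, 0.7, -0.2]
opening: 0.669
```

Emit:
send_rows([
  [0,0,1],
  [0,0,0],
], spin=[0,0], gripper=[0.5,0.5])

```text
time: 31.42
ee_pos: [0.5284, 0.133, 0.0024]
ee_rot: [-2.182, -2.249, 0.023]
contact_force: [-0.4, -0.1, -0.5]
opening: 0.67
```

Emit:
send_rows([
  [0,0,1.5],
  [0,0,0],
], spin=[0,0], gripper=[0.5,0.5])

```text
time: 31.68
ee_pos: [0.5287, 0.1331, 0.0024]
ee_rot: [-2.182, -2.25, 0.022]
contact_force: [-0.2, -1.0, -1.1]
opening: 0.67
```

Emit:
send_rows([
  [0,0,0],
  [0,0,0],
  [0,0,0],
  [0,0,-5],
  [0,0,-15],
  [0,0,-30],
  [0,0,-40],
  [0,0,-30],
  [0,0,0],
], spin=[0,0,0,0,0,0,0,0,0], gripper=[0.25,0.15,0.1,0.1,0.1,0.1,0.1,0.1,0.1])

```text
time: 32.8
ee_pos: [0.5312, 0.1338, 0.1297]
ee_rot: [-2.183, -2.25, 0.02]
contact_force: [-0.1, 0.1, 0.3]
opening: 0.901
```

```bash
cat > chk.py <<'E'
from h import *
np.set_printoptions(precision=4,suppress=True)
im=arm.get_image("wrist"); P=cloud(im).reshape(-1,3); c=im["color"].reshape(-1,3).astype(int)
m=(np.hypot(P[:,0]-.527,P[:,1]-.133)<.026)&(P[:,2]>.03)&(P[:,2]<.06); q=P[m]
A=np.c_[q[:,:2]-[.527,.133],np.ones(len(q))]; co=np.linalg.lstsq(A,q[:,2],rcond=None)[0]
print("dish n",len(q),"z",np.percentile(q[:,2],[5,50,95]),"slope",co[:2])
m=(np.hypot(P[:,0]-.527,P[:,1]-.133)<.05)&(P[:,2]>.032)&(P[:,2]<.046)&(c[:,0]-c[:,1]>25); print("red area",m.sum(),cv2.minEnclosingCircle((P[m,:2]*1000).astype(np.float32)))
E
python3 chk.py; python3 seat.py; python3 plan.py .50 .26 .2
```

```text
dish n 2777 z [0.0412 0.0422 0.0433] slope [-0.0017  0.0009]
red area 2569 ((529.7703247070312, 134.5172576904297), 25.103487014770508)
pin 1 1 79 [0.5541 0.1607 0.0396]
pin 1 -1 68 [0.5557 0.1059 0.0392]
pin -1 1 73 [0.4993 0.1606 0.0395]
pin -1 -1 67 [0.5003 0.105  0.0392]
in-hand disc, tool frame: n 0 z  
t 32.9 pos [0.5293 0.1335 0.127 ] jaw 1.7 tilt [-0.018 -0.005 -1.   ] open 0.896 F [-0.7 -0.1 -0.2] j6 1.65
delta mm [126.9 -26.8 -73.1] spin 0 rows 3
per row [ 42.3  -8.9 -24.4]
```

The dish is flat (slope under 0.2%), its top is at 0.042 m, and it sits between the pins. Now for the marker.

Emit:
send_rows([
  [30,5,-25],
  [45,8,-20],
  [45,8,-10],
  [45,8,0],
  [45,8,0],
  [20,5,0],
  [0,0,0],
], spin=[0,-8,-8,-8,0,0,0], gripper=[0,0,0,0,0.2,0.3,0.3])

```text
time: 33.78
ee_pos: [0.5124, 0.3676, 0.1727]
ee_rot: [-1.646, -2.65, 0.042]
contact_force: [0.1, -0.3, 0.2]
opening: 0.7
```

```bash
cat > mark.py <<'E'
from h import *
np.set_printoptions(precision=4,suppress=True)
im=arm.get_image("wrist"); P=cloud(im).reshape(-1,3); c=im["color"].reshape(-1,3).astype(int)
m=(np.hypot(P[:,0]-.572,P[:,1]-.366)<.1)&(P[:,2]>.010)&(P[:,2]<.024)
M=m.reshape(384,512).astype(np.uint8); n,L,st,cen=cv2.connectedComponentsWithStats(M)
for i in range(1,n):
    if st[i,4]<200: continue
    k=(L==i).reshape(-1); q=P[k]; r=cv2.minAreaRect((q[:,:2]*1000).astype(np.float32)); b=cv2.boxPoints(r)
    e=max((b[1]-b[0],b[2]-b[1]),key=np.linalg.norm)
    red=k&(c[:,0]-c[:,1]>60)
    print("blob",st[i].tolist(),"centre",np.round(r[0],1),"size",np.round(r[1],1),"axis deg",round(np.degrees(np.arctan2(e[1],e[0]))%180,1),"z",np.percentile(q[:,2],[50,95]),"red",P[red].mean(0) if red.any() else None)
save(im,"wm.png")
E
python3 mark.py; python3 plan.py .572 .366 .12
```

```text
blob [302, 134, 20, 119, 1552] centre [575.9 367.3] size [ 15.3 134.8] axis deg 115.7 z [0.0153 0.0171] red [0.5571 0.4063 0.0151]
t 33.83 pos [0.5125 0.3668 0.1726] jaw 26.3 tilt [-0.033 -0.012 -0.999] open 0.7 F [-1.2  0.1 -0.3] j6 1.61
delta mm [-27.2  54.8  50.7] spin 0 rows 2
per row [-13.6  27.4  25.3]
```

Marker: centre (0.5759, 0.3673), 134.8 mm long, axis 115.7°, red cap at the +y end. I'll centre on it and measure the tips at a smaller opening.

Emit:
send_rows([
  [-10,20,15],
  [-12,25,20],
  [-5,10,10],
  [0,0,0],
], spin=[0.6,0,0,0], gripper=[0.6,0.6,0.6,0.6])

```text
time: 34.33
ee_pos: [0.5749, 0.3592, 0.1241]
ee_rot: [-1.671, -2.635, 0.048]
contact_force: [0.1, -0.8, -0.8]
opening: 0.398
```

```bash
python3 mark.py; python3 plan.py .5755 .367 .06 25.7
python3 - <<'E'
from h import *
np.set_printoptions(precision=1,suppress=True)
s=arm.get_state(); im=arm.get_image("wrist"); P=cloud(im).reshape(-1,3); P=P[np.isfinite(P[:,2])]
Rm=R.from_rotvec(s["ee_rot"]).as_matrix(); Q=(P-s["ee_pos"])@Rm*1000
print(s["opening"])
for sg in(1,-1):
    m=(sg*Q[:,1]>5)&(sg*Q[:,1]<50)&(abs(Q[:,0])<16)&(Q[:,2]<40)&(Q[:,2]>-60); q=Q[m]
    print(sg,len(q),np.percentile(q[:,2],[50,90,98,99.8]),"inner y",np.percentile(sg*q[:,1],[1,3]))
E
```

```text
blob [256, 98, 18, 144, 2203] centre [576.1 367.1] size [ 15.4 134.7] axis deg 115.4 z [0.0153 0.0171] red [0.5577 0.4069 0.0152]
t 34.38 pos [0.5748 0.3593 0.1247] jaw 25.3 tilt [-0.034 -0.015 -0.999] open 0.398 F [-0.9  0.5 -0.2] j6 1.58
delta mm [ 6.6  6.3 64.6] spin -0.4 rows 2
per row [ 3.3  3.2 32.3]
0.39794606390737675
1 1427 [-45.8 -30.9 -26.  -23.7] inner y [17.5 17.5]
-1 1411 [-45.6 -31.  -26.1 -23.4] inner y [16.4 16.5]
```

Emit:
send_rows([
  [7,6,25],
  [0,0,35],
  [0,0,30],
  [0,0,0],
], spin=[0,0,0,0], gripper=[0.6,0.6,0.6,0.6])

```text
time: 34.92
ee_pos: [0.5739, 0.3695, 0.0391]
ee_rot: [-1.669, -2.64, 0.037]
contact_force: [0.2, -0.4, -0.7]
opening: 0.401
```

```bash
python3 mark.py; python3 plan.py .576 .367 -.014 25.6
```

```text
blob [245, 114, 26, 193, 4072] centre [576.2 366.9] size [ 16.3 135.3] axis deg 115.5 z [0.0153 0.0171] red [0.5577 0.4069 0.0153]
t 34.98 pos [0.5753 0.3702 0.041 ] jaw 25.4 tilt [-0.025 -0.009 -1.   ] open 0.401 F [-0.4 -0.1 -0. ] j6 1.59
delta mm [-3.4  0.7 55. ] spin -0.2 rows 2
per row [-1.7  0.4 27.5]
```

Emit:
send_rows([
  [-3,1,18],
  [0,0,17],
  [0,0,5],
  [0,0,0],
], spin=[0,0,0,0], gripper=[0.6,0.6,0.6,0.6])

```text
time: 35.48
ee_pos: [0.5788, 0.3687, 0.0025]
ee_rot: [-1.671, -2.645, 0.025]
contact_force: [0.0, 0.8, 0.2]
opening: 0.396
```

```bash
python3 mark.py; python3 plan.py .576 .367 -.016 25.6
```

```text
blob [234, 111, 30, 229, 5860] centre [576.  367.5] size [ 15.5 134.3] axis deg 115.4 z [0.0153 0.017 ] red [0.5576 0.4071 0.0152]
t 35.52 pos [0.5789 0.3687 0.0026] jaw 25.4 tilt [-0.02  -0.007 -1.   ] open 0.397 F [ 0.2  0.  -0.1] j6 1.59
delta mm [-0.4 -3.  18.7] spin -0.2 rows 1
```

Emit:
send_rows([
  [0,-3,5],
  [0,0,5],
  [0,0,3],
  [0,0,0],
], spin=[0,0,0,0], gripper=[0.6,0.6,0.6,0.6])

```text
time: 36.02
ee_pos: [0.5762, 0.3676, -0.0103]
ee_rot: [-1.671, -2.645, 0.023]
contact_force: [-0.0, -0.2, -0.3]
opening: 0.401
```

Emit:
send_rows([
  [0,0,3],
  [0,0,2],
  [0,0,0],
], spin=[0,0,0], gripper=[0.6,0.6,0.6])

```text
time: 36.4
ee_pos: [0.5764, 0.3677, -0.0155]
ee_rot: [-1.671, -2.646, 0.023]
contact_force: [-0.2, -0.7, -0.3]
opening: 0.398
```

```bash
python3 mark.py; python3 plan.py .576 .367 -.017 25.6
```

```text
blob [236, 113, 34, 227, 6618] centre [572.7 374. ] size [ 15.9 119.4] axis deg 114.9 z [0.0153 0.017 ] red [0.5576 0.4071 0.0152]
blob [189, 231, 34, 50, 409] centre [559.7 362.6] size [13.6 22.1] axis deg 152.8 z [0.0185 0.0235] red None
blob [289, 231, 35, 55, 433] centre [593.3 378.3] size [22.7 13.8] axis deg 77.6 z [0.0181 0.0233] red None
t 36.45 pos [ 0.5764  0.3677 -0.0154] jaw 25.4 tilt [-0.018 -0.006 -1.   ] open 0.401 F [0.3 0.  0.8] j6 1.59
delta mm [-0.5 -0.7  1.6] spin -0.2 rows 1
```

Emit:
send_rows([
  [0,-0.5,2.5],
  [0,0,0],
  [0,0,0],
  [0,0,0],
  [0,0,0],
  [0,0,0],
], spin=[0,0,0,0,0,0], gripper=[0.6,0.7,0.8,0.9,0.9,0.9], newtons=30)

```text
time: 37.2
ee_pos: [0.5761, 0.3676, -0.0177]
ee_rot: [-1.672, -2.646, 0.022]
contact_force: [0.7, -0.9, -0.5]
opening: 0.17
```

Emit:
send_rows([
  [0,0,-10],
  [0,0,-25],
  [0,0,-30],
  [0,0,-30],
  [0,0,-10],
  [0,0,0],
], spin=[0,0,0,0,0,0], gripper=[0.9,0.9,0.9,0.9,0.9,0.9])

```text
time: 37.95
ee_pos: [0.5779, 0.3681, 0.092]
ee_rot: [-1.672, -2.646, 0.022]
contact_force: [0.0, 0.1, 0.3]
opening: 0.166
```

```bash
cat > hand.py <<'E'
from h import *
np.set_printoptions(precision=4,suppress=True)
s=arm.get_state(); im=arm.get_image("wrist"); P=cloud(im).reshape(-1,3); c=im["color"].reshape(-1,3).astype(int)
Rm=R.from_rotvec(s["ee_rot"]).as_matrix(); Q=(P-s["ee_pos"])@Rm*1000
m=(abs(Q[:,0])<90)&(abs(Q[:,1])<25)&(Q[:,2]<-15)&(Q[:,2]>-45)&((c.max(1)>110))
q=Q[m]; print("open",round(s["opening"],3),"n",m.sum()); r=cv2.minAreaRect(q[:,:2].astype(np.float32)); print("tool-frame rect",r, "z",np.percentile(q[:,2],[5,50,95]))
w=P[m]; k=np.polyfit(q[:,0],w[:,2],1); print("world z slope along marker",k[0]*1000,"x range",q[:,0].min(),q[:,0].max(), "line y(x)",np.polyfit(q[:,0],q[:,1],1), "world centre",w.mean(0))
E
python3 hand.py; python3 plan.py .43 .19 .11 1.2
```

```text
open 0.166 n 5995
tool-frame rect ((9.298686981201172, -2.409086227416992), (115.13632202148438, 21.685731887817383), 1.7897614240646362) z [-34.8181 -33.2424 -30.4928]
world z slope along marker -0.0033813382424730306 x range -48.181386167315786 66.92718185174171 line y(x) [0.0047 0.3234] world centre [0.5729 0.381  0.125 ]
t 38.0 pos [0.5777 0.368  0.0915] jaw 25.4 tilt [-0.018 -0.006 -1.   ] open 0.166 F [-0.2 -0.1 -0.4] j6 1.59
delta mm [ -97.3 -210.1  -14.8] spin 24.2 rows 5
[-19.5, -42.0, -3.0] 4.8
[-22.9, -40.2, -3.0] 4.8
[-26.2, -38.1, -3.0] 4.8
[-29.4, -35.8, -3.0] 4.8
[-32.3, -33.2, -3.0] 4.8
```

Emit:
send_rows([
  [-12,-25,0],
  [-20,-42,0],
  [-26,-40,-3],
  [-29,-38,-3],
  [-32,-36,-3],
  [-25,-18,0],
  [0,0,0],
], spin=[0,5,5,5,5,4,0], gripper=[0.9,0.9,0.9,0.9,0.9,0.9,0.9])

```text
time: 38.88
ee_pos: [0.416, 0.1625, 0.0952]
ee_rot: [-2.197, -2.223, 0.048]
contact_force: [0.3, -0.6, -0.5]
opening: 0.163
```

```bash
python3 plan.py .4466 .065 .1 1.2
```

```text
t 38.88 pos [0.416  0.1625 0.0952] jaw 0.7 tilt [-0.033 -0.011 -0.999] open 0.163 F [ 0.3 -0.6 -0.5] j6 1.77
delta mm [-97.9  29.3  -4.7] spin -0.5 rows 2
per row [-49.   14.6  -2.4]
```

Emit:
send_rows([
  [-25,8,0],
  [-40,12,0],
  [-33,9,0],
  [0,0,0],
  [0,0,0],
], spin=[0,0,0,0,0], gripper=[0.9,0.9,0.9,0.9,0.9])

```text
time: 39.5
ee_pos: [0.4485, 0.0651, 0.0922]
ee_rot: [-2.188, -2.228, 0.048]
contact_force: [-0.4, 0.2, -0.0]
opening: 0.165
```

```bash
python3 hand.py; python3 plan.py .4466 .065 .06 1.2
cat > cr.py <<'E'
from h import *
np.set_printoptions(precision=4,suppress=True)
im=arm.get_image("wrist"); save(im,"cr.png",scale=1.4); P=cloud(im).reshape(-1,3)
for y0 in np.arange(-.02,.16,.01):
    m=(abs(P[:,1]-y0)<.003)&(abs(P[:,0]-.447)<.05)&(P[:,2]>.031)&(P[:,2]<.042); x=P[m,0]
    f=(abs(P[:,1]-y0)<.003)&(abs(P[:,0]-.447)<.01)&(P[:,2]<.045); 
    if m.sum()>3: print(round(y0,3),"walls x",np.percentile(x,[2,30,50,70,98])*1000,"floor z",np.median(P[f,2]) if f.any() else None)
E
python3 cr.py
```

```text
open 0.165 n 6769
tool-frame rect ((9.48623275756836, -3.243000030517578), (116.58618927001953, 33.80326461791992), 6.335271835327148) z [-34.8694 -33.1308 -29.1023]
world z slope along marker -0.017838373203106526 x range -48.92586315883492 67.4416685814143 line y(x) [0.0018 0.2389] world centre [0.4497 0.0813 0.1247]
t 39.55 pos [0.4486 0.0652 0.0922] jaw 1.1 tilt [-0.034 -0.009 -0.999] open 0.167 F [-0.  -0.  -0.5] j6 1.54
delta mm [ 0.1 -0.9 32.3] spin -0.1 rows 1
-0.01 walls x [460.3803 460.4133 460.4287 460.6831 461.2496] floor z None
0.1 walls x [424.3095 428.1082 430.4957 463.8921 468.283 ] floor z None
0.11 walls x [423.49   428.0623 430.3152 463.5944 467.6986] floor z None
0.12 walls x [423.7998 428.0486 461.136  463.6978 467.9875] floor z 0.027399403294166957
0.14 walls x [424.5513 434.2148 441.1525 451.2724 465.5154] floor z 0.011790664566107528
0.15 walls x [447.763  453.0234 456.5244 460.0243 464.935 ] floor z 0.005272393935632502
```

The cradle's +y saddle spans x 424–468 mm, so its centre is 446 mm, at y≈110. The cradle centre is therefore (0.447, 0.065). The marker is well aligned in the hand, so I'm lowering it.

Emit:
send_rows([
  [0,-0.5,15],
  [0,0,20],
  [0,0,10],
  [0,0,0],
], spin=[0,0,0,0], gripper=[0.9,0.9,0.9,0.9])

```text
time: 40.1
ee_pos: [0.4462, 0.0685, 0.0464]
ee_rot: [-2.18, -2.237, 0.046]
contact_force: [0.3, -0.3, 1.0]
opening: 0.165
```

```bash
python3 plan.py .4467 .065 .02 1.2; python3 cr.py; python3 hand.py
```

```text
t 40.1 pos [0.4462 0.0685 0.0464] jaw 1.5 tilt [-0.034 -0.009 -0.999] open 0.165 F [ 0.3 -0.3  1. ] j6 1.54
delta mm [-3.3  1.3 26.4] spin 0.3 rows 1
-0.01 walls x [432.0153 436.0228 458.1803 460.9043 464.441 ] floor z 0.033033005944266086
0.1 walls x [424.2307 428.4726 461.4915 464.0914 494.7403] floor z 0.02690556821557427
0.11 walls x [423.4189 427.9219 430.3993 463.8197 468.1451] floor z 0.026942651840008935
0.12 walls x [423.6917 427.9536 430.1554 463.5726 467.6833] floor z 0.026852687503341896
0.14 walls x [424.406  434.819  442.1703 450.8406 464.8915] floor z 0.011502718367592618
0.15 walls x [441.518  447.7734 452.1753 456.5646 465.323 ] floor z 0.005559534900961838
open 0.165 n 6754
tool-frame rect ((9.741653442382812, -3.1253814697265625), (116.08772277832031, 33.80600357055664), 6.235750675201416) z [-34.8662 -33.1124 -29.1224]
world z slope along marker -0.017190139977114972 x range -48.59490822672378 67.37360124303954 line y(x) [0.002  0.2523] world centre [0.4475 0.0846 0.0794]
```

View pics/cr.png

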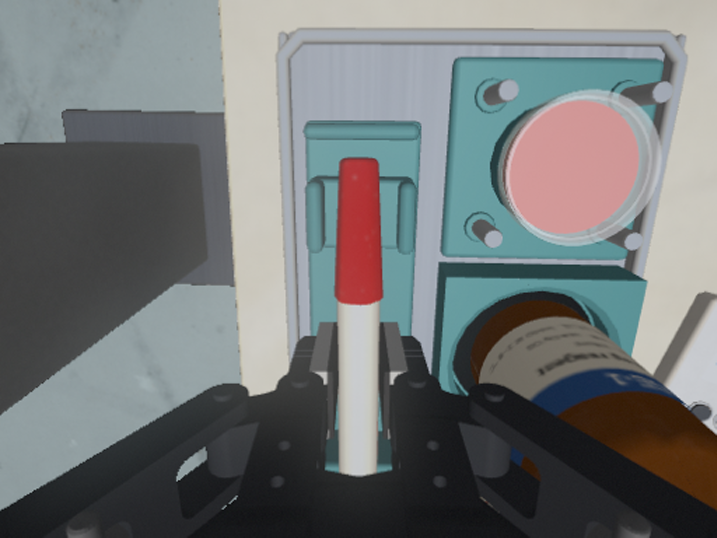

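The view (1.4×) shows the marker at x≈360, centred over the saddle (315–410), with its red end at (360,160) short of the end stop at y 130. The dish is flat between its pins at (580,165). I'm lowering the marker.

Emit:
send_rows([
  [-3.5,1,8],
  [0,0,10],
  [0,0.5,8],
  [0,0,0],
], spin=[0,0,0,0], gripper=[0.9,0.9,0.9,0.9])

```text
time: 40.7
ee_pos: [0.4488, 0.0644, 0.0207]
ee_rot: [-2.182, -2.238, 0.042]
contact_force: [-0.8, 0.4, -0.4]
opening: 0.164
```

```bash
python3 plan.py .4467 .065 .0095 1.2
```

```text
t 40.7 pos [0.4488 0.0644 0.0207] jaw 1.5 tilt [-0.03  -0.008 -1.   ] open 0.164 F [-0.8  0.4 -0.4] j6 1.53
delta mm [ 0.8 -1.8 11.3] spin 0.3 rows 1
```

Emit:
send_rows([
  [0.5,-2,4],
  [0,0,3],
  [0,0,2],
  [0,0,1],
  [0,0,0],
], spin=[0,0,0,0,0], gripper=[0.9,0.9,0.9,0.9,0.9])

```text
time: 41.32
ee_pos: [0.4464, 0.0648, 0.0103]
ee_rot: [-2.182, -2.238, 0.042]
contact_force: [0.1, 1.0, -0.3]
opening: 0.167
```

Emit:
send_rows([
  [0,0,1.5],
  [0,0,1],
], spin=[0,0], gripper=[0.9,0.9])

```text
time: 41.58
ee_pos: [0.4466, 0.0648, 0.0081]
ee_rot: [-2.182, -2.239, 0.041]
contact_force: [-3.9, 0.2, 13.2]
opening: 0.168
```

Contact came at 0.008 m, as expected. I'll release and rise with the fingers only part open.

Emit:
send_rows([
  [0,0,0],
  [0,0,0],
  [0,0,0],
  [0,0,-8],
  [0,0,-20],
  [0,0,-40],
  [0,0,-50],
  [0,0,-50],
  [0,0,-40],
  [0,0,0],
], spin=[0,0,0,0,0,0,0,0,0,0], gripper=[0.75,0.65,0.6,0.6,0.6,0.6,0.6,0.6,0.6,0.6])

```text
time: 42.82
ee_pos: [0.4533, 0.0659, 0.2256]
ee_rot: [-2.185, -2.24, 0.04]
contact_force: [0.1, 0.2, -0.1]
opening: 0.4
```

Emit:
send_rows([
  [-40,-15,0],
  [-50,-20,0],
  [-40,-15,0],
  [0,0,0],
], spin=[0,0,0,0], gripper=[0.6,0.6,0.6,0.6])

```text
time: 43.32
ee_pos: [0.4046, -0.0682, 0.2266]
ee_rot: [-2.182, -2.242, 0.041]
contact_force: [-1.4, 0.4, -0.7]
opening: 0.4
```

```bash
python3 plan.py .4467 .065 .0095 1.2; python3 chk.py
python3 - <<'E'
from h import *
np.set_printoptions(precision=4,suppress=True)
im=arm.get_image("wrist"); save(im,"final.png",scale=1.4); P=cloud(im).reshape(-1,3); c=im["color"].reshape(-1,3).astype(int)
for n,q,z in(("red",(.531,-.052),.095),("brown",(.532,.039),.16)):
    m=(np.hypot(P[:,0]-q[0],P[:,1]-q[1])<.035)&(abs(P[:,2]-z)<.008); print(n,m.sum(),np.median(P[m],0) if m.any() else "")
m=(abs(P[:,0]-.447)<.013)&(abs(P[:,1]-.065)<.074)&(P[:,2]>.034)&(P[:,2]<.05)&((c[:,0]-c[:,1]>60)|(c.min(1)>130)); q=P[m]
print("marker",m.sum(),cv2.minAreaRect((q[:,:2]*1000).astype(np.float32)),"z",np.percentile(q[:,2],[5,50,95]),"slope",np.polyfit(q[:,1],q[:,2],1)[0])
for n,q,z in(("blue",(.434,-.357),.115),("pale",(.481,-.43),.015)):
  im=arm.get_image("top"); P=cloud(im).reshape(-1,3); m=(np.hypot(P[:,0]-q[0],P[:,1]-q[1])<.04)&(abs(P[:,2]-z)<.006); print(n,m.sum(),P[m].mean(0))
E
```

```text
t 43.33 pos [ 0.4046 -0.0682  0.2266] jaw 1.5 tilt [-0.027 -0.01  -1.   ] open 0.4 F [-1.4  0.4 -0.7] j6 1.21
delta mm [134.   51.6 214.6] spin 0.3 rows 5
per row [26.8 10.3 42.9]
red 650 [ 0.5302 -0.0522  0.0958]
brown 2758 [0.531  0.0383 0.1611]
marker 1373 ((447.4881896972656, 50.09714889526367), (15.020783424377441, 105.01026916503906), 1.2575092315673828) z [0.0385 0.0414 0.0435] slope 0.0044506326362973156
blue 66 [ 0.4359 -0.3556  0.1147]
pale 195 [ 0.4808 -0.4298  0.0149]Traceback (most recent call last):
  File "chk.py", line 6, in <module>
    print("dish n",len(q),"z",np.percentile(q[:,2],[5,50,95]),"slope",co[:2])
                              ~~~~~~~~~~~~~^^^^^^^^^^^^^^^^^^
    return _quantile_unchecked(
        a, q, axis, out, overwrite_input, method, keepdims, weights)
    return _ureduce(a,
                    func=_quantile_ureduce_func,
    ...<5 lines>...
                    overwrite_input=overwrite_input,
                    method=method)
    r = func(a, **kwargs)
    result = _quantile(arr,
                       quantiles=q,
    ...<2 lines>...
                       out=out,
                       weights=wgt)
    slices_having_nans = np.isnan(arr[-1, ...])
                                  ~~~^^^^^^^^^
IndexError: index -1 is out of bounds for axis 0 with size 0
```

View pics/final.png

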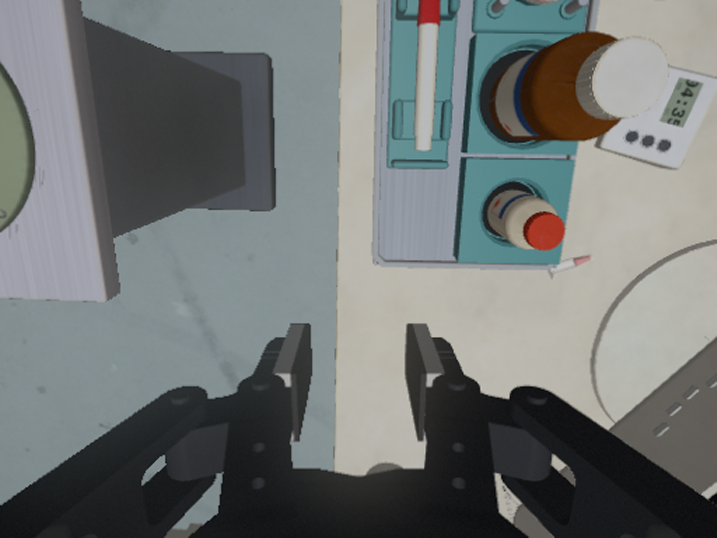

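The view shows the marker level in both saddles (425,10–150), the brown bottle upright in the wide bore and the red-cap bottle in the narrow one. The dish is out of frame, so I'll check it with the top camera and hand in if it's good.

Run:
```python
from h import *
np.set_printoptions(precision=4,suppress=True)
ok=False
for n in("top","scene"):
    im=arm.get_image(n); P=cloud(im).reshape(-1,3); c=im["color"].reshape(-1,3).astype(int)
    m=(np.hypot(P[:,0]-.529,P[:,1]-.133)<.04)&(c[:,0]-c[:,1]>25)&(P[:,2]>.02); q=P[m]
    k=np.linalg.lstsq(np.c_[q[:,:2]-q[:,:2].mean(0),np.ones(len(q))],q[:,2],rcond=None)[0] if len(q)>5 else None
    print(n,len(q),q.mean(0),"z",np.percentile(q[:,2],[10,50,90]),"slope",k)
    ok|=n=="top" and len(q)>20 and abs(q[:,2].mean()-.041)<.004 and np.hypot(*(q.mean(0)[:2]-[.528,.133]))<.008
print(ok)
if ok: print(arm.sign_off())
```

```text
top 140 [0.5253 0.1311 0.041 ] z [0.0378 0.0408 0.045 ] slope [-0.0269  0.0395  0.041 ]
scene 78 [0.5165 0.1272 0.0411] z [0.0363 0.0414 0.0452] slope [-0.0125  0.0161  0.0411]
True
the job is handed in; nothing more can be done
None
```

I laid up the tray in the order asked and handed the job in at about 43.5 s of the 112 s allowed: brown bottle, red-capped bottle, red dish, then marker.

**Last checks:**

| Item | Top height, measured | Top height, expected | Sitting |
|---|---|---|---|
| Brown bottle | 161 mm | 160 mm | upright in the wide socket |
| Red-capped bottle | 96 mm | 95 mm | upright in the narrow socket |
| Red dish | 41–42 mm | 41 mm | flat between the pins, about 3 mm off centre |
| Marker | 41 mm | 42 mm | level in both saddles |

The blue-capped bottle and the pale dish were still where I first measured them. I did not re-measure the orange marker, but I never went near it.

**Not clean or in disagreement:**
- **Brown bottle:** my first grip was too high on the shoulder, so I opened and gripped again lower.
- **Red dish:** my first grasp missed, because the fingertips sit about 24–29 mm behind the stated tool point at these openings. I measured this, went lower and got it without moving the dish.
- **Dish position:** the cameras disagree on where the dish lies. The wrist camera put it at (0.530, 0.1345) m, the top camera at (0.525, 0.131) m and the coarse scene camera at (0.517, 0.127) m. Their slope readings of up to about 4% are sensor noise; the close wrist reading was under 0.2%.
- **Last dish check:** the dish was outside the final wrist picture, so the check before handing in relied on the top camera.

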